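Make up a repair kit: finished modules and scooped ferrite beads

TASK

Make up the blue kit tote. Move every finished module from the tester's catch tray into the tote's larger compartment, each lying flat on its floor with the label up, and use the scoop to carry every ferrite bead from the yellow bin into the tote's small pocket: fingers must not touch beads in the bin, though a bead spilled outside it may be picked up by hand. Finally put the scoop back standing flat inside its black rest tray, and leave the other things on the bench where they are.

Things in the scene. Friction and masses are not known exactly. Their poses are not given: they have to be found in the camera images.
- tote: Blue open tote, white floor, fixed. Outside 300 (its x) x 130 (y) x 55 high, walls and floor 5 thick. Origin: centre of underside. A cross wall at x +37..+42, as high as the rim, divides it: larger module compartment x -145..+37, bead pocket (far end) x +42..+145, both y -60..+60. Turned up to 0.15 rad; tote, bin and rest share three places in any order.
- bin: Yellow bead bin, fixed, smooth (friction 0.15). Outside 205 (its x) x 98 (y) x 50 high, walls 5, floor 4. Origin: centre of underside. Inside y -44..+44. Near end is a ramp with no lip: 50 high at x -97.5, down at 30 degrees to the floor at x -17.5; beads slide off it. Flat floor x -17.5..+97.5 (far wall's inner face), far corners cut off at 45 degrees over 20. Turned up to 0.15 rad.
- scoop: Loose hand scoop, 120 g: smooth steel pan (friction 0.15), red upright grip fin at the back. Origin: underside, middle of the back wall; x to the mouth, z up. Pan y -38..+38, x 0 (back wall 32 high) to bevelled edge x +80, plate 2.5 thick; side walls 32 down to 24 high end at x 54. Stands on the rest, mouth to its +x. Holds all beads at once; empties when tipped mouth-down 25 degrees.
- scoop_grip (a point): Grip point in the scoop's fin: x -8.5, y 0, z 82 of the scoop. The fin is 12 thick (y), x -20..+3, z 12..100; grip it across y from above.
- scoop_tip (a point): Middle of the scoop's front edge, underside: x +80, y 0, z 0 of the scoop. From x 58 to 80 the plate narrows at 45 degrees from 76 to 36 wide, to suit the bin's cut-off corners.
- rest: Black rest tray for the scoop, fixed, 170 (its x) x 120 (y), floor 4 thick with a grey lip 5 wide standing 12 above the bench. Origin: centre of its underside.
- tester: Module tester, fixed; origin under the centre of its aluminium catch tray. Tray 190 (its x) x 170 (y), floor 4 thick, lip 4 wide standing 12 above the bench. Towards -y a chute 80 wide rises from y -92 (height about 18) to the green machine, whose front is at y -145, 260 wide in x and 200 high.
- module0: Finished sealed module (some may be missing: three or four are there): dark blue block 46 (its x) x 30 (y) x 26 high, 50 to 100 g, white label on top. Origin: centre of its underside; z up out of the label. Starts flat in the tester's catch tray, its x within about 0.6 rad of the tray's x.
- module1: Finished sealed module (some may be missing: three or four are there): dark blue block 46 (its x) x 30 (y) x 26 high, 50 to 100 g, white label on top. Origin: centre of its underside; z up out of the label. Starts flat in the tester's catch tray, its x within about 0.6 rad of the tray's x.
- module2: Finished sealed module (some may be missing: three or four are there): dark blue block 46 (its x) x 30 (y) x 26 high, 50 to 100 g, white label on top. Origin: centre of its underside; z up out of the label. Starts flat in the tester's catch tray, its x within about 0.6 rad of the tray's x.
- module3: Finished sealed module (some may be missing: three or four are there): dark blue block 46 (its x) x 30 (y) x 26 high, 50 to 100 g, white label on top. Origin: centre of its underside; z up out of the label. Starts flat in the tester's catch tray, its x within about 0.6 rad of the tray's x.
- bead0: Ferrite bead (some may be missing: four to seven are there): dark grey octagonal barrel with bevelled ends and copper-coloured bore, 18 long (its z) and 17.5 across flats, 18 g. Origin: its centre. Starts on the flat floor of the bin.
- bead1: Ferrite bead (some may be missing: four to seven are there): dark grey octagonal barrel with bevelled ends and copper-coloured bore, 18 long (its z) and 17.5 across flats, 18 g. Origin: its centre. Starts on the flat floor of the bin.
- bead2: Ferrite bead (some may be missing: four to seven are there): dark grey octagonal barrel with bevelled ends and copper-coloured bore, 18 long (its z) and 17.5 across flats, 18 g. Origin: its centre. Starts on the flat floor of the bin.
- bead3: Ferrite bead (some may be missing: four to seven are there): dark grey octagonal barrel with bevelled ends and copper-coloured bore, 18 long (its z) and 17.5 across flats, 18 g. Origin: its centre. Starts on the flat floor of the bin.
- bead4: Ferrite bead (some may be missing: four to seven are there): dark grey octagonal barrel with bevelled ends and copper-coloured bore, 18 long (its z) and 17.5 across flats, 18 g. Origin: its centre. Starts on the flat floor of the bin.
- bead5: Ferrite bead (some may be missing: four to seven are there): dark grey octagonal barrel with bevelled ends and copper-coloured bore, 18 long (its z) and 17.5 across flats, 18 g. Origin: its centre. Starts on the flat floor of the bin.
- bead6: Ferrite bead (some may be missing: four to seven are there): dark grey octagonal barrel with bevelled ends and copper-coloured bore, 18 long (its z) and 17.5 across flats, 18 g. Origin: its centre. Starts on the flat floor of the bin.
- meter_orange: Bystander: orange multimeter, 150 x 75 x 38, origin under its centre. Leave alone.
- meter_green: Bystander: green multimeter, 150 x 75 x 38, origin under its centre. Leave alone.
- solder_reel: Bystander: solder reel, 56 across, 40 high, origin under its centre. Leave alone.
- circuit_board: Bystander: green circuit board, 130 x 100 x 12, origin under its centre. Leave alone.
- flux_jar: Bystander: small jar, 40 across, 50 high, origin under its centre. Leave alone.
- screwdriver: Bystander: screwdriver lying beyond the catch tray, about 200 long and 30 high, origin under its middle. Leave alone.

How it is judged:
By the outcome, as a careful person would: the job done as asked, in the order asked, and still so for the second after the job is handed in, with the robot touching nothing.
Of module0, module1, module2, module3 only 3 to 4 are there at a start; the rules pass over those that are not, and their reading is None.
Of bead0, bead1, bead2, bead3, bead4, bead5, bead6 only 4 to 7 are there at a start; the rules pass over those that are not, and their reading is None.
At some moment in a run one of module0, module1, module2, module3 may be knocked a few centimetres aside while the robot is not near it.
It also fails if it takes over 210 s, if anything falls off the work surface, if the arm or the gripper's body presses on something with over 40 N, if the wrist force passes 120 N, or if a joint passes its speed limit or range.

ROBOT

A 7-joint arm with a two-finger parallel gripper is mounted at the origin on the work surface. World frame = base frame: x ahead of the robot, y to its left, z up, the work surface at z = 0. Lengths are in m, angles in degrees, forces in N, time in s.
With the tool pointing down it reaches from about 0.425 to 0.875 m from the base axis. Payload 4.7 kg.
Tool frame: the origin (TCP) lies at the centre of the arm's flange, where the gripper is bolted on; the fingertips stand 182 mm ahead of it and the grasp point (between the pads) lies 164 mm ahead of it (env.grip_depth is the distance from the TCP to the grasp point, in m); z points along the fingers, y is the line along which they close (so a half turn about z gives the same grasp; the last joint's range is limited). The gripper opens to 87 mm and grips with 3 to 60 N. Pads are 19 mm wide; open, the fingers measure 117 mm over their backs; the gripper's body (75 mm by 190 mm) begins 51 mm behind the grasp point.
Start: joints at [66.698, 18.392, -4.016, 83.108, 1.295, 78.541, -3.26], TCP at [0.266, -0.593, 0.405] pointing down, gripper open.
Joint ranges: [-163.93, 163.93], [-17.29, 119.83], [-79.2, 71.16], [3.27, 140.29], [-89.18, 269.18], [5.43, 117.66], [-154.24, 154.24]. Speed limits (degrees/s): [147.25, 147.25, 180, 180, 180, 180, 180].

INTERFACE

Orientations are given as [roll, pitch, yaw] about the fixed x, y, z axes, in that order (R = Rz(yaw) Ry(pitch) Rx(roll)).
In Python, from cell import env gives the robot as it stands. The module is installed in compiled form; this text tells all that it offers.
- The arm moves only by the tool send_rows, never from a script. Its arguments are lists of equal length, an entry for each row: "xyz": the shift along the tool's x, y, z in m, a list of three; "rotation": the turn, a rotation vector about the tool's x, y, z in rad, a list of three; "jaw": the opening, from 0 (shut) to 1 (fully open). A call has 1 to 20 rows; each row shifts and turns the commanded pose from where the row before left it, along the tool's axes as they then stand; what a row does not reach is not made up. A row lasts 1/10 s, in which the tool goes at most 50 mm and 8.59 degrees, less where a joint would pass 70% of its speed; a pose out of reach is approached as far as the arm can. A call is refused whole if a number of a shift passes 0.05 or a number of a turn 0.15, either way. A call with a gripper value outside its range is refused whole. The fingers move at their own pace and stop on an object; "newtons" is the grip in N (left out, the last holds). Time passes only in rows, so rows that do not move let the fingers close. It gives the time, the measured TCP pose, the force, the opening and the grip force at its end, in the units of the state.
- env.get_obs(): the state, without advancing time (a new reading comes with each control period).
- env.read_camera(name): name is "side" or "top"; returns a dict with "image" (420x560x3 uint8, blue, green, red), "fx", "fy", "cx", "cy" (pixels), "R" (3x3) and "t" (3): a world point X has camera coordinates R X + t. Camera axes: x right, y down, z forward; pixel columns grow to the right and rows downward; lengths in m; the calibration is good to about 2 mm. A picture is of the moment at which its call begins. There is no depth.
- env.sign_off(): hands the job in; it is judged then, once.
The state is a dict: "time_s": time; "qpos": joint angles; "joint_velocities": joint speeds; "effort": joint torques, N m; "tool_pos": TCP position; "tool_rot": TCP orientation; "force": force on the tool from outside, world axes, zero at the start; "wrist_torque": the same for the moment, N m; "grip_width": finger opening in m; "grasp_force": force on a finger pad.
Only numpy, scipy, OpenCV 4.12 (cv2) and the standard library are available. Lean on these libraries where they do the work, as an engineer would, in place of code of your own. Each camera call takes 0.05 s, during which the arm holds its last target. There are 200 camera calls.

## Working session

There is one attempt and no reset: what is moved stays moved. The work goes in short steps, Python scripts to look and compute and a tool call to move; the robot and the scene stay as the last step left them, time stands still between calls to the robot, and variables do not carry over. Pictures are saved under pics/ and viewed, at most 14 in all, crops included, and the job is handed in when it is done.

Besides the shell and the picture viewer there is one more tool, called after "Request:" as name(argument=value, ...) on one line, values as JSON. send_rows: Moves the arm, as the interface text tells. Its arguments: {"type":"object","properties":{"xyz":{"type":"array"},"rotation":{"type":"array"},"jaw":{"type":"array"},"newtons":{"type":"number"}},"required":["xyz","rotation","jaw"]}

```bash
mkdir -p pics; ls
cat > h.py <<'E'
import numpy as np,cv2
from cell import env
from scipy.spatial.transform import Rotation as Ro
def cam(n,save=None):
    c=env.read_camera(n)
    c['R']=np.array(c['R']);c['t']=np.array(c['t'])
    if save: cv2.imwrite('pics/'+save,c['image'])
    return c
def ray(c,u,v,z):
    d=c['R'].T@np.array([(u-c['cx'])/c['fx'],(v-c['cy'])/c['fy'],1]);o=-c['R'].T@c['t']
    return o+d*(z-o[2])/d[2]
def proj(c,X):
    p=c['R']@np.array(X)+c['t'];return np.array([c['fx']*p[0]/p[2]+c['cx'],c['fy']*p[1]/p[2]+c['cy']])
E
python3 - <<'E'
from h import *
o=env.get_obs();print(o['tool_pos'],o['tool_rot'],o['time_s'],o['grip_width'],o['force'])
for n in('top','side'):
    c=cam(n,n+'0.png');print(n,-c['R'].T@c['t'],c['fx'],c['R'].round(3).tolist())
    for z in(0,):print([ray(c,u,v,z).round(3).tolist() for u,v in((0,0),(560,0),(560,420),(0,420))])
E
```

```text
pics
[ 0.26535591 -0.59314103  0.40367241] [-1.79890886e+02  1.05979383e-02  2.41090495e+01] 0.0 0.08675784046179934 [ 0.23202676 -0.70495434 -0.58416299]
top [0.39726249 0.04117069 1.45122356] 480.08617461946807 [[0.003, -1.0, -0.003], [-0.988, -0.003, -0.154], [0.154, 0.003, -0.988]]
[[1.323, 0.981, 0.0], [1.325, -0.858, 0.0], [0.02, -0.747, 0.0], [0.014, 0.858, 0.0]]
side [ 0.50540611 -0.69504381  0.71592963] 395.27087467390675 [[0.985, -0.17, 0.019], [-0.096, -0.64, -0.762], [0.142, 0.749, -0.647]]
[[-0.879, 2.604, 0.0], [3.222, 2.245, 0.0], [1.046, -0.501, 0.0], [0.1, -0.345, 0.0]]
```

View pics/top0.png

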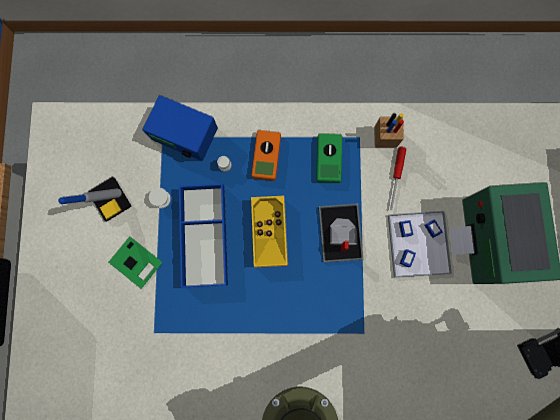

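View pics/side0.png

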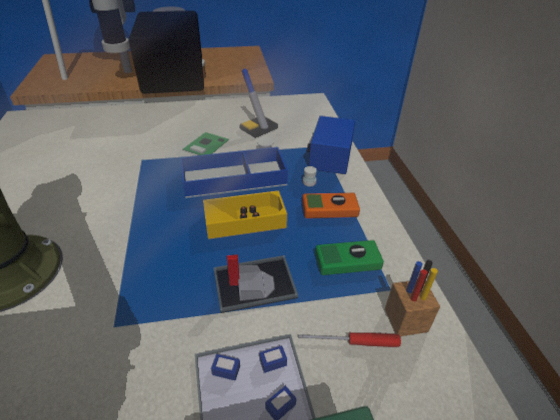

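The top view shows the tote at (203,235), bin (268,230), rest with scoop (341,233), and the catch tray (419,245) with three modules at about (406,229), (433,228) and (407,258). Next step is an enlarged view.

Run:
```python
import cv2
i=cv2.imread('pics/top0.png')
a=cv2.resize(i[175:295,170:370],None,fx=4,fy=4,interpolation=cv2.INTER_CUBIC);cv2.imwrite('pics/crop0.png',a)
h=cv2.cvtColor(i,cv2.COLOR_BGR2HSV)
for n,(u,v) in dict(mod=(400,225),lab=(406,229),tray=(420,245),yel=(255,255),blue=(182,240),mat=(240,300),white=(205,260),red=(346,246),bead=(262,224),rest=(330,255),pan=(342,232),lip=(324,258)).items():print(n,h[v,u])
```

```text
mod [112 230  40]
lab [ 10  12 189]
tray [118  15 199]
yel [ 23 210 143]
blue [110 222  84]
mat [106 195 127]
white [ 37  12 188]
red [  1 217 167]
bead [24 65 39]
rest [120  49  26]
pan [114   9 137]
lip [90 12 85]
```

View pics/crop0.png

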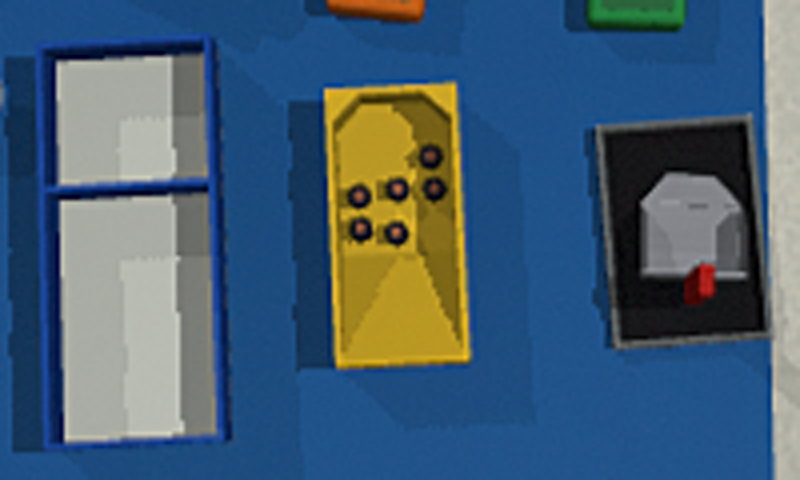

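Six beads stand upright on the bin floor (crop rows 155–233). The scoop's mouth and fin are visible, with its mouth toward +x. Next I'll measure everything.

```bash
cat >> h.py <<'E'
def hsv(c):return cv2.cvtColor(c['image'],cv2.COLOR_BGR2HSV)
def blobs(m,amin):
    n,l,s,ce=cv2.connectedComponentsWithStats(m.astype(np.uint8)*255,connectivity=8)
    return [(l==k,s[k],ce[k]) for k in range(1,n) if s[k][4]>=amin]
def box(c,m,h,zb=0.0):
    """lines of a box outline: edge z is base if that outer wall faces the camera, else rim"""
    cn=max(cv2.findContours(m.astype(np.uint8),cv2.RETR_EXTERNAL,cv2.CHAIN_APPROX_NONE)[0],key=cv2.contourArea)
    cn=cv2.convexHull(cn)[:,0,:]
    f=np.zeros(m.shape,np.uint8);cv2.fillConvexPoly(f,cn,1)
    cn=cv2.findContours(f,cv2.RETR_EXTERNAL,cv2.CHAIN_APPROX_NONE)[0][0][:,0,:].astype(float)
    P=np.array([ray(c,u,v,h) for u,v in cn])[:,:2]
    (cx,cy),(w,hh),a=cv2.minAreaRect(P.astype(np.float32))
    B=cv2.boxPoints(((cx,cy),(w,hh),a));ctr=np.array([cx,cy]);C=(-c['R'].T@c['t'])[:2];L=[]
    for k in range(4):
        p,q=B[k],B[(k+1)%4];d=(q-p)/np.linalg.norm(q-p);n=np.array([d[1],-d[0]]);n*=np.sign(n@(p-ctr))
        s=(P-p)@d;sel=(abs((P-p)@n)<.009)&(s>.012)&(s<np.linalg.norm(q-p)-.012)
        z=zb if n@(C-p)>0 else h
        Q=np.array([ray(c,u,v,z)[:2] for u,v in cn[sel]])
        vx,vy,x0,y0=cv2.fitLine(Q.astype(np.float32),cv2.DIST_HUBER,0,.01,.01).ravel()
        L.append((np.array([x0,y0]),np.array([vx,vy])))
    X=[]
    for k in range(4):
        (p,d),(q,e)=L[k],L[(k+1)%4];X.append(p+d*np.linalg.solve(np.array([d,-e]).T,q-p)[0])
    X=np.array(X);e=[np.roll(X,-1,0)[k]-X[k] for k in range(4)];ln=[np.linalg.norm(v) for v in e]
    k=int(np.argmax([ln[0]+ln[2],ln[1]+ln[3]]));v=e[k]-e[k+2]
    yaw=np.degrees(np.arctan2(v[1],v[0]));yaw=(yaw+90)%180-90
    return X.mean(0).round(4),round(yaw,2),np.round(ln,4)
def near(m,u,v,r):
    Y,X=np.ogrid[:m.shape[0],:m.shape[1]];return m&(abs(X-u)<r)&(abs(Y-v)<r)
E
python3 - <<'E'
from h import *
c=cam('top');h=hsv(c);H,S,V=[h[...,k].astype(int) for k in range(3)]
i=np.indices(V.shape);v,u=i
roi=lambda a,b,d,e:(u>a)&(u<b)&(v>d)&(v<e)
print('bin',box(c,(H>15)&(H<32)&(S>120)&(V>60)&roi(240,300,185,275),.05))
tb=((H>105)&(S>190)&(V<130)&(V>60)&roi(173,240,175,295))
b=np.array(cv2.split(c['image'])).astype(int)
print('mat/tote px',b[:,300,240],b[:,240,182],b[:,240,175], b[:,240,226])
tb=(H>=108)&(S>200)&roi(173,240,178,295);bb=max(blobs(tb,20),key=lambda x:x[1][4]);print(bb[1])
print('tote',box(c,bb[0],.055))
wf=(S<60)&(V>90)&roi(180,230,182,290)
for m,s,ce in blobs(wf,100):print('white',s,ray(c,*ce,.005).round(4),box(c,m,.005,.005))
r=((S<70)&(V<110)&roi(312,368,198,268));bb=max(blobs(r,20),key=lambda x:x[1][4]);print(bb[1])
print('rest',box(c,bb[0],.012))
tr=(S<40)&(V>100)&roi(380,455,205,285)
print('labels');bl=(H>100)&(H<125)&(S>110)&(V<140)&roi(388,450,212,278)
for m,s,ce in blobs(bl,15):
    f=np.zeros(V.shape,np.uint8);cn=cv2.findContours(m.astype(np.uint8),cv2.RETR_EXTERNAL,cv2.CHAIN_APPROX_NONE)[0][0];cv2.drawContours(f,[cn],-1,1,-1)
    lab=(f>0)&~m
    M=cv2.moments(lab.astype(np.uint8),True);lc=(M['m10']/M['m00'],M['m01']/M['m00'])
    print(s,ce,'label',lc,int(lab.sum()),ray(c,*lc,.03).round(4),'box',box(c,f>0,.03,.004), 'rect',cv2.minAreaRect(np.array([ray(c,x,y,.03)[:2]*1000 for y,x in np.argwhere(lab)],np.float32)))
rd=(S>150)&((H<8)|(H>172))&roi(320,365,225,262)
for m,s,ce in blobs(rd,5):print('fin',s,ce)
d=cam('side');h2=hsv(d);H2,S2,V2=[h2[...,k].astype(int) for k in range(3)]
rd=(S2>150)&((H2<8)|(H2>172));rd[:, :210]=0;rd[:,260:]=0;rd[:240]=0;rd[300:]=0
for m,s,ce in blobs(rd,5):
    ys,xs=np.nonzero(m);t=ys<=ys.min()+4;print('fin side',s,ce,'top',xs[t].mean(),ys.min())
    # top edge ray at z=.104
    print(ray(d,xs[t].mean()+0,ys.min(),.104))
E
```

```text
bin (array([0.5571, 0.0897], dtype=float32), np.float32(2.87), array([0.2062, 0.0983, 0.2013, 0.0959], dtype=float32))
mat/tote px [127  77  30] [84 36 14] [89 54 20] [100  51  16]
[ 179  183   49  105 1087]
tote (array([0.5452, 0.2858], dtype=float32), np.float32(3.11), array([0.3   , 0.1276, 0.3   , 0.1302], dtype=float32))
white [ 184  189   38   32 1138] [0.642  0.2949 0.005 ] (array([0.6424, 0.2946], dtype=float32), np.float32(-88.24), array([0.0919, 0.1097, 0.0979, 0.114 ], dtype=float32))
white [ 185  223   39   63 2264] [0.4904 0.2859 0.005 ] (array([0.4918, 0.2859], dtype=float32), np.float32(2.52), array([0.1812, 0.1109, 0.1827, 0.1144], dtype=float32))
[ 319  204   44   58 1582]
rest (array([ 0.5565, -0.1258], dtype=float32), np.float32(4.21), array([0.1685, 0.1187, 0.1674, 0.1179], dtype=float32))
labels
[399 221  14  16  93] [405.1827957  228.65591398] label (406.53521126760563, 227.88732394366198) 71 [ 0.5683 -0.3203  0.03  ] box (array([ 0.5679, -0.3215], dtype=float32), np.float32(11.95), array([0.0378, 0.0251, 0.048 , 0.0278], dtype=float32)) rect ((568.2214965820312
[... 263 characters left out ...]
at32(30.57), array([0.0438, 0.0265, 0.0437, 0.0264], dtype=float32)) rect ((569.1654052734375, -403.2535400390625), (31.622699737548828, 19.343475341796875), 30.002151489257812)
[400 250  16  17 101] [406.97029703 258.15841584] label (408.2112676056338, 257.85915492957747) 71 [ 0.4793 -0.322   0.03  ] box (array([ 0.4802, -0.3229], dtype=float32), np.float32(-25.02), array([0.0278, 0.0402, 0.027 , 0.0453], dtype=float32)) rect ((477.4416809082031, -321.3308410644531), (18.348323822021484, 36.49013137817383), 66.43852996826172)
fin [341 241   8  10  63] [344.55555556 245.92063492]
fin side [227 255  12  31 301] [232.84717608 269.6179402 ] top 232.3125 255
[ 0.51515373 -0.12465088  0.104     ]
```

```bash
cat >> h.py <<'E'
TD=lambda yaw,pitch=0:Ro.from_euler('xyz',[180,pitch,yaw],degrees=True)
def plan(*wps,start=None):
    """wps: (x,y,z grasp point, yaw[,pitch]) ; prints turn first (tool rotvec), then shift in the turned tool frame"""
    o=env.get_obs();p=np.array(o['tool_pos']);R=Ro.from_euler('xyz',o['tool_rot'],degrees=True)
    print('t',round(o['time_s'],1),'tcp',p.round(4),np.round(o['tool_rot'],2),'F',np.round(o['force'],1),'w',round(o['grip_width'],4),o['grasp_force'])
    for w in wps:
        T=TD(*w[3:]);q=np.array(w[:3])-T.apply([0,0,env.grip_depth])
        print(w,'turn',(R.inv()*T).as_rotvec().round(3),'shift',T.inv().apply(q-p).round(4));p,R=q,T
E
python3 -c "
from h import *
plan((.568,-.3205,.12,10),(.568,-.3205,.026,10))"
```

```text
t 0.2 tcp [ 0.2655 -0.5932  0.4041] [-179.94    0.     24.11] F [-0.1  1.2 -0.2] w 0.087 0.0
(0.568, -0.3205, 0.12, 10) turn [-0.001  0.     0.246] shift [ 0.3453 -0.216   0.1206]
(0.568, -0.3205, 0.026, 10) turn [0. 0. 0.] shift [ 0.    -0.     0.094]
```

Request:
send_rows(xyz=[[0,0,0],[0,0,0],[0.0345,-0.0216,0],[0.0345,-0.0216,0],[0.0345,-0.0216,0],[0.0345,-0.0216,0],[0.0345,-0.0216,0],[0.0345,-0.0216,0],[0.0345,-0.0216,0],[0.0345,-0.0216,0],[0.0345,-0.0216,0],[0.0345,-0.0216,0],[0,0,0.03],[0,0,0.03],[0,0,0.03],[0,0,0.03],[0,0,0],[0,0,0]], rotation=[[0,0,0.123],[0,0,0.123],[0,0,0],[0,0,0],[0,0,0],[0,0,0],[0,0,0],[0,0,0],[0,0,0],[0,0,0],[0,0,0],[0,0,0],[0,0,0],[0,0,0],[0,0,0],[0,0,0],[0,0,0],[0,0,0]], jaw=[0.65,0.65,0.65,0.65,0.65,0.65,0.65,0.65,0.65,0.65,0.65,0.65,0.65,0.65,0.65,0.65,0.65,0.65], newtons=30)

```text
time_s: 2.0
tool_pos: [0.5677, -0.3206, 0.2848]
tool_rot: [-180.0, 0.0, 10.0]
force: [0.3, -0.1, 0.2]
grip_width: 0.0565
grasp_force: 0.0
```

```bash
python3 -c "
from h import *
plan((.568,-.3205,.026,10))"
```

```text
t 2.0 tcp [ 0.5677 -0.3206  0.2848] [-1.7997e+02  4.0000e-02  1.0010e+01] F [ 0.3 -0.1  0.2] w 0.0565 0.0
(0.568, -0.3205, 0.026, 10) turn [-0.001  0.001  0.   ] shift [ 0.0003 -0.0001  0.0953]
```

Request:
send_rows(xyz=[[0,0,0.03],[0,0,0.03],[0,0,0.02],[0,0,0.015],[0,0,0],[0,0,0],[0,0,0],[0,0,0],[0,0,0],[0,0,0],[0,0,0],[0,0,-0.02],[0,0,-0.04],[0,0,-0.04],[0,0,-0.04],[0,0,0]], rotation=[[0,0,0],[0,0,0],[0,0,0],[0,0,0],[0,0,0],[0,0,0],[0,0,0],[0,0,0],[0,0,0],[0,0,0],[0,0,0],[0,0,0],[0,0,0],[0,0,0],[0,0,0],[0,0,0]], jaw=[0.65,0.65,0.65,0.65,0.65,0.2,0.2,0.2,0.2,0.2,0.2,0.2,0.2,0.2,0.2,0.2])

```text
time_s: 3.6
tool_pos: [0.5694, -0.3213, 0.3367]
tool_rot: [179.6, -0.5, 10.0]
force: [0.6, 0.1, -0.2]
grip_width: 0.0299
grasp_force: 30.0
```

```bash
python3 -c "
from h import *
def tw(x,y,yaw=3.0,o=(.5455,.286)):
    a=np.radians(yaw);return np.array(o)+[x*np.cos(a)-y*np.sin(a),x*np.sin(a)+y*np.cos(a)]
for q in((-110,0),(-110,30),(-40,-25),(-40,30),(10,0)):print(q,tw(q[0]/1e3,q[1]/1e3).round(4))
p=tw(-.110,.028);plan((*p,.14,3),(*p,.0285,3))"
```

```text
(-110, 0) [0.4357 0.2802]
(-110, 30) [0.4341 0.3102]
(-40, -25) [0.5069 0.2589]
(-40, 30) [0.504  0.3139]
(10, 0) [0.5555 0.2865]
t 3.6 tcp [ 0.5694 -0.3213  0.3367] [179.57  -0.51  10.01] F [ 0.6  0.1 -0.2] w 0.0299 29.999761004000902
(np.float64(0.4341853444021944), np.float64(0.3082046717864042), 0.14, 3) turn [ 0.007 -0.009  0.122] shift [-0.1021 -0.6357  0.0332]
(np.float64(0.4341853444021944), np.float64(0.3082046717864042), 0.0285, 3) turn [0. 0. 0.] shift [ 0.     -0.      0.1115]
```

Request:
send_rows(xyz=[[0,0,0],[-0.0067,-0.038,0],[-0.0067,-0.038,0],[-0.0067,-0.038,0],[-0.0067,-0.038,0],[-0.0067,-0.038,0],[-0.0067,-0.038,0],[-0.0067,-0.038,0],[-0.0067,-0.038,0],[-0.0067,-0.038,0],[-0.0067,-0.038,0],[-0.0067,-0.038,0],[-0.0067,-0.038,0],[-0.0067,-0.038,0],[-0.0067,-0.038,0],[-0.0067,-0.038,0],[-0.0067,-0.038,0],[0,0,0],[0,0,0.03],[0,0,0.03]], rotation=[[0.007,-0.009,0.122],[0,0,0],[0,0,0],[0,0,0],[0,0,0],[0,0,0],[0,0,0],[0,0,0],[0,0,0],[0,0,0],[0,0,0],[0,0,0],[0,0,0],[0,0,0],[0,0,0],[0,0,0],[0,0,0],[0,0,0],[0,0,0],[0,0,0]], jaw=[0.2,0.2,0.2,0.2,0.2,0.2,0.2,0.2,0.2,0.2,0.2,0.2,0.2,0.2,0.2,0.2,0.2,0.2,0.2,0.2])

```text
time_s: 5.6
tool_pos: [0.4282, 0.2811, 0.274]
tool_rot: [-179.6, 0.4, 3.0]
force: [0.9, 0.5, -2.8]
grip_width: 0.0295
grasp_force: 30.0
```

```bash
python3 -c "
from h import *
plan((.4307,.28,.0275,3))"
```

```text
t 5.6 tcp [0.4282 0.2811 0.274 ] [-179.64    0.44    3.04] F [ 0.9  0.5 -2.8] w 0.0295 29.999003265984356
(0.4307, 0.28, 0.0275, 3) turn [-0.006  0.008  0.001] shift [0.0024 0.0012 0.083 ]
```

Request:
send_rows(xyz=[[0.002,0.001,0.03],[0,0,0.03],[0,0,0.013],[0,0,0],[0,0,0.005],[0,0,0.004],[0,0,0],[0,0,0],[0,0,0]], rotation=[[-0.007,0.009,0],[0,0,0],[0,0,0],[0,0,0],[0,0,0],[0,0,0],[0,0,0],[0,0,0],[0,0,0]], jaw=[0.2,0.2,0.2,0.2,0.2,0.2,0.2,0.2,0.2])

```text
time_s: 6.5
tool_pos: [0.43, 0.2806, 0.1932]
tool_rot: [180.0, -0.0, 3.0]
force: [0.5, -0.7, -1.5]
grip_width: 0.03
grasp_force: 30.0
```

Request:
send_rows(xyz=[[0,0,0.0015],[0,0,0],[0,0,0],[0,0,0],[0,0,0],[0,0,0],[0,0,-0.02],[0,0,-0.04],[0,0,-0.04],[0,0,-0.04],[0,0,0],[0,0,0]], rotation=[[0,0,0],[0,0,0],[0,0,0],[0,0,0],[0,0,0],[0,0,0],[0,0,0],[0,0,0],[0,0,0],[0,0,0],[0,0,0],[0,0,0]], jaw=[0.2,0.2,0.55,0.55,0.55,0.55,0.55,0.65,0.65,0.65,0.65,0.65])

```text
time_s: 7.7
tool_pos: [0.4299, 0.2807, 0.332]
tool_rot: [180.0, -0.1, 3.0]
force: [0.0, -0.2, -1.5]
grip_width: 0.0565
grasp_force: 0.0
```

```bash
cat >> h.py <<'E'
def mods(c,z,reg):
    """modules: blue ring blobs with white label inside, in world region (x0,x1,y0,y1) at label height z"""
    h=hsv(c);H,S,V=[h[...,k].astype(int) for k in range(3)]
    bl=(H>100)&(H<128)&(S>100)&(V<140)
    for m,s,ce in blobs(bl,15):
        if s[4]>2000: continue
        w=ray(c,*ce,z)
        if not(reg[0]<w[0]<reg[1] and reg[2]<w[1]<reg[3]):continue
        f=np.zeros(m.shape,np.uint8);cn=cv2.findContours(m.astype(np.uint8),cv2.RETR_EXTERNAL,cv2.CHAIN_APPROX_NONE)[0][0];cv2.drawContours(f,[cn],-1,1,-1)
        lab=(f>0)&~m
        if lab.sum()<20:print('nolabel',s,ce,w.round(4));continue
        P=np.array([ray(c,x,y,z)[:2] for y,x in np.argwhere(lab)]);cv=np.cov(P.T);ev,V2=np.linalg.eigh(cv)
        a=np.degrees(np.arctan2(V2[1,1],V2[0,1]));print('module',P.mean(0).round(4),'yaw',round((a+90)%180-90,1),'label n',int(lab.sum()),'size',np.round(np.sqrt(12*ev)*1000,1))
E
python3 -c "
from h import *
for n in ('top','side'):
  c=cam(n,n+'1.png');print(n);mods(c,.030,(.4,.7,-.47,-.24));mods(c,.031,(.38,.62,.2,.36))
plan((.479,-.3215,.12,-24.5),(.479,-.3215,.026,-24.5))"
```

```text
top
module [ 0.569 -0.403] yaw 29.6 label n 72 size [20.4 32.4]
module [ 0.4791 -0.3218] yaw -28.5 label n 72 size [19.  34.3]
nolabel [199 267   5  13  29] [199.93103448 272.06896552] [0.4358 0.2911 0.031 ]
side
module [ 0.4818 -0.3203] yaw -24.4 label n 183 size [20.1 31.6]
module [ 0.5706 -0.4017] yaw 25.1 label n 230 size [20.9 34. ]
t 7.8 tcp [0.4294 0.2802 0.3299] [1.7991e+02 1.3000e-01 3.0300e+00] F [-0.8  0.8 -0. ] w 0.0568 0.0
(0.479, -0.3215, 0.12, -24.5) turn [0.002 0.002 0.48 ] shift [0.2947 0.5269 0.0464]
(0.479, -0.3215, 0.026, -24.5) turn [0. 0. 0.] shift [-0.    -0.     0.094]
```

Request:
send_rows(xyz=[[0,0,0],[0,0,0],[0,0,0],[0,0,0],[0.02,0.0349,0],[0.02,0.0349,0],[0.02,0.0349,0],[0.02,0.0349,0],[0.02,0.0349,0],[0.02,0.0349,0],[0.02,0.0349,0],[0.02,0.0349,0],[0.02,0.0349,0],[0.02,0.0349,0],[0.02,0.0349,0],[0.02,0.0349,0],[0.02,0.0349,0],[0.02,0.0349,0],[0.02,0.0349,0],[0,0,0.045]], rotation=[[0,0,0.122],[0,0,0.122],[0,0,0.122],[0,0,0.122],[0,0,0],[0,0,0],[0,0,0],[0,0,0],[0,0,0],[0,0,0],[0,0,0],[0,0,0],[0,0,0],[0,0,0],[0,0,0],[0,0,0],[0,0,0],[0,0,0],[0,0,0],[0,0,0]], jaw=[0.65,0.65,0.65,0.65,0.65,0.65,0.65,0.65,0.65,0.65,0.65,0.65,0.65,0.65,0.65,0.65,0.65,0.65,0.65,0.65])

```text
time_s: 9.8
tool_pos: [0.4815, -0.3284, 0.2899]
tool_rot: [179.7, -0.6, -25.4]
force: [0.9, -1.0, -0.7]
grip_width: 0.0563
grasp_force: 0.0
```

Request:
send_rows(xyz=[[0,0,0],[0,0,0],[0,0,0]], rotation=[[0,0,0],[0,0,0],[0,0,0]], jaw=[0.65,0.65,0.65])

```text
time_s: 10.1
tool_pos: [0.4818, -0.3199, 0.2873]
tool_rot: [180.0, -0.0, -24.8]
force: [-0.1, -0.5, -0.5]
grip_width: 0.0567
grasp_force: 0.0
```

```bash
python3 -c "
from h import *
plan((.4803,-.321,.026,-25))"
```

```text
t 10.1 tcp [ 0.4818 -0.3199  0.2873] [ 1.7997e+02 -4.0000e-02 -2.4840e+01] F [-0.1 -0.5 -0.5] w 0.0567 0.0
(0.4803, -0.321, 0.026, -25) turn [ 0.001 -0.001  0.003] shift [-0.0009  0.0017  0.0978]
```

Request:
send_rows(xyz=[[0,0,0.03],[0,0,0.03],[-0.001,0.001,0.023],[0,0,0.0135],[0,0,0],[0,0,0],[0,0,0],[0,0,0],[0,0,0],[0,0,0],[0,0,0],[0,0,-0.02],[0,0,-0.04],[0,0,-0.04],[0,0,-0.04],[0,0,0],[0,0,0]], rotation=[[0,0,0],[0,0,0],[0,0,0],[0,0,0],[0,0,0],[0,0,0],[0,0,0],[0,0,0],[0,0,0],[0,0,0],[0,0,0],[0,0,0],[0,0,0],[0,0,0],[0,0,0],[0,0,0],[0,0,0]], jaw=[0.65,0.65,0.65,0.65,0.65,0.2,0.2,0.2,0.2,0.2,0.2,0.2,0.2,0.2,0.2,0.2,0.2])

```text
time_s: 11.8
tool_pos: [0.4798, -0.3212, 0.3308]
tool_rot: [179.9, -0.1, -24.9]
force: [-0.4, 0.1, -1.7]
grip_width: 0.0301
grasp_force: 30.0
```

Request:
send_rows(xyz=[[0,0,0],[0,0,0],[0,0,0],[0,0,0],[0.0023,-0.0377,0],[0.0023,-0.0377,0],[0.0023,-0.0377,0],[0.0023,-0.0377,0],[0.0023,-0.0377,0],[0.0023,-0.0377,0],[0.0023,-0.0377,0],[0.0023,-0.0377,0],[0.0023,-0.0377,0],[0.0023,-0.0377,0],[0.0023,-0.0377,0],[0.0023,-0.0377,0],[0.0023,-0.0377,0],[0.0023,-0.0377,0],[0.0023,-0.0377,0],[0.0023,-0.0377,0]], rotation=[[0,0,-0.122],[0,0,-0.122],[0,0,-0.122],[0,0,-0.122],[0,0,0],[0,0,0],[0,0,0],[0,0,0],[0,0,0],[0,0,0],[0,0,0],[0,0,0],[0,0,0],[0,0,0],[0,0,0],[0,0,0],[0,0,0],[0,0,0],[0,0,0],[0,0,0]], jaw=[0.2,0.2,0.2,0.2,0.2,0.2,0.2,0.2,0.2,0.2,0.2,0.2,0.2,0.2,0.2,0.2,0.2,0.2,0.2,0.2])

```text
time_s: 13.8
tool_pos: [0.4839, 0.2842, 0.3273]
tool_rot: [179.9, 0.2, 3.0]
force: [0.8, -0.1, -1.2]
grip_width: 0.0296
grasp_force: 30.0
```

Request:
send_rows(xyz=[[0,0,0.03],[0,0,0.02],[0,0,0],[0,0,0]], rotation=[[0,0,0],[0,0,0],[0,0,0],[0,0,0]], jaw=[0.2,0.2,0.2,0.2])

```text
time_s: 14.2
tool_pos: [0.4843, 0.2827, 0.2783]
tool_rot: [179.9, 0.2, 3.0]
force: [-0.2, 0.2, 0.2]
grip_width: 0.0299
grasp_force: 30.0
```

```bash
python3 -c "
from h import *
plan((.4856,.2829,.0275,3))"
```

```text
t 14.2 tcp [0.4843 0.2827 0.2783] [179.92   0.19   3.02] F [-0.2  0.2  0.2] w 0.0299 29.984919397167573
(0.4856, 0.2829, 0.0275, 3) turn [0.001 0.003 0.   ] shift [ 0.0013 -0.0001  0.0873]
```

Request:
send_rows(xyz=[[0.001,0,0.03],[0,0,0.03],[0,0,0.02],[0,0,0.007],[0,0,0],[0,0,0],[0,0,0],[0,0,0],[0,0,0],[0,0,0],[0,0,0],[0,0,-0.02],[0,0,-0.04],[0,0,-0.04],[0,0,-0.04],[0,0,0]], rotation=[[0,0,0],[0,0,0],[0,0,0],[0,0,0],[0,0,0],[0,0,0],[0,0,0],[0,0,0],[0,0,0],[0,0,0],[0,0,0],[0,0,0],[0,0,0],[0,0,0],[0,0,0],[0,0,0]], jaw=[0.2,0.2,0.2,0.2,0.2,0.2,0.55,0.55,0.55,0.55,0.55,0.55,0.8,0.8,0.8,0.8])

```text
time_s: 15.8
tool_pos: [0.4871, 0.2848, 0.3389]
tool_rot: [-179.8, -0.6, 3.0]
force: [-1.4, -0.7, 0.4]
grip_width: 0.0677
grasp_force: 0.0
```

Request:
send_rows(xyz=[[0,0,0],[0,0,0],[0,0,0],[0,0,0],[0,0,0],[0,0,0],[0,0,0],[0,0,0],[0,0,0],[0,0,0],[0,0,0],[0,0,0],[0,0,0],[0,0,0],[0,0,0],[0,0,0]], rotation=[[0,0,-0.134],[0,0,-0.134],[0,0,-0.134],[0,0,-0.134],[0,0,-0.134],[0,0,-0.134],[0,0,-0.134],[0,0,-0.134],[0,0,-0.134],[0,0,-0.134],[0,0,-0.134],[0,0,-0.134],[0,0,-0.134],[0,0,-0.134],[0,0,-0.134],[0,0,0]], jaw=[0.8,0.8,0.8,0.8,0.8,0.8,0.8,0.8,0.8,0.8,0.8,0.8,0.8,0.8,0.8,0.8])

```text
time_s: 17.4
tool_pos: [0.4855, 0.2831, 0.3319]
tool_rot: [-179.9, 0.0, 118.2]
force: [0.4, 0.0, 0.3]
grip_width: 0.0697
grasp_force: 0.0
```

Request:
send_rows(xyz=[[-0.0358,-0.0137,0],[-0.0358,-0.0137,0],[-0.0358,-0.0137,0],[-0.0358,-0.0137,0],[-0.0358,-0.0137,0],[-0.0358,-0.0137,0],[-0.0358,-0.0137,0],[-0.0358,-0.0137,0],[-0.0358,-0.0137,0],[-0.0358,-0.0137,0],[-0.0358,-0.0137,0],[-0.0358,-0.0137,0],[-0.0358,-0.0137,0],[-0.0358,-0.0137,0],[-0.0358,-0.0137,0],[-0.0358,-0.0137,0],[-0.0358,-0.0137,0],[-0.0358,-0.0137,0],[0,0,0],[0,0,0]], rotation=[[0,0,0],[0,0,0],[0,0,0],[0,0,0],[0,0,0],[0,0,0],[0,0,0],[0,0,0],[0,0,0],[0,0,0],[0,0,0],[0,0,0],[0,0,0],[0,0,0],[0,0,0],[0,0,0],[0,0,0],[0,0,0],[0,0,0],[0,0,0]], jaw=[0.8,0.8,0.8,0.8,0.8,0.8,0.8,0.8,0.8,0.8,0.8,0.8,0.8,0.8,0.8,0.8,0.8,0.8,0.8,0.8])

```text
time_s: 19.4
tool_pos: [0.5723, -0.4021, 0.3318]
tool_rot: [-179.9, -0.1, 117.9]
force: [0.4, -0.3, 0.4]
grip_width: 0.0696
grasp_force: 0.0
```

```bash
python3 -c "
from h import *
c=cam('side','side2.png');mods(c,.030,(.4,.7,-.47,-.24))
plan((.57,-.4025,.026,118))"
```

```text
module [ 0.5707 -0.4009] yaw 31.3 label n 227 size [20.2 31.9]
t 19.4 tcp [ 0.5729 -0.4005  0.3323] [-1.7998e+02 -7.0000e-02  1.1810e+02] F [-0.1  1.2  0.7] w 0.0696 0.0
(0.57, -0.4025, 0.026, 118) turn [-0.    -0.001  0.002] shift [-0.0004 -0.0035  0.1428]
```

Request:
send_rows(xyz=[[0,-0.003,0.04],[0,0,0.04],[0,0,0.04],[0,0,0.015],[0,0,0.007],[0,0,0],[0,0,0],[0,0,0],[0,0,0],[0,0,0],[0,0,0],[0,0,0],[0,0,-0.02],[0,0,-0.04],[0,0,-0.04],[0,0,-0.04],[0,0,0]], rotation=[[0,0,0],[0,0,0],[0,0,0],[0,0,0],[0,0,0],[0,0,0],[0,0,0],[0,0,0],[0,0,0],[0,0,0],[0,0,0],[0,0,0],[0,0,0],[0,0,0],[0,0,0],[0,0,0],[0,0,0]], jaw=[0.8,0.8,0.8,0.8,0.8,0.8,0.4,0.4,0.4,0.4,0.4,0.4,0.4,0.4,0.4,0.4,0.4])

```text
time_s: 21.15
tool_pos: [0.5718, -0.4032, 0.338]
tool_rot: [179.7, 0.6, 118.2]
force: [0.3, -0.1, -0.6]
grip_width: 0.0459
grasp_force: 29.7
```

Request:
send_rows(xyz=[[0.0345,0.0165,0],[0.0345,0.0165,0],[0.0345,0.0165,0],[0.0345,0.0165,0],[0.0345,0.0165,0],[0.0345,0.0165,0],[0.0345,0.0165,0],[0.0345,0.0165,0],[0.0345,0.0165,0],[0.0345,0.0165,0],[0.0345,0.0165,0],[0.0345,0.0165,0],[0.0345,0.0165,0],[0.0345,0.0165,0],[0.0345,0.0165,0],[0.0345,0.0165,0],[0.0345,0.0165,0],[0.0345,0.0165,0]], rotation=[[0,0,0],[0,0,0],[0,0,0],[0,0,0],[0,0,0],[0,0,0],[0,0,0],[0,0,0],[0,0,0],[0,0,0],[0,0,0],[0,0,0],[0,0,0],[0,0,0],[0,0,0],[0,0,0],[0,0,0],[0,0,0]], jaw=[0.4,0.4,0.4,0.4,0.4,0.4,0.4,0.4,0.4,0.4,0.4,0.4,0.4,0.4,0.4,0.4,0.4,0.4])

```text
time_s: 22.95
tool_pos: [0.5381, 0.2862, 0.3294]
tool_rot: [-179.9, 0.0, 118.2]
force: [1.0, 0.1, -0.6]
grip_width: 0.0459
grasp_force: 29.7
```

Request:
send_rows(xyz=[[0,0,0],[0,0,0],[0,0,0],[0,0,0],[0,0,0],[0,0,0],[0,0,0],[0,0,0],[0,0,0],[0,0,0],[0,0,0],[0,0,0],[0,0,0],[0,0,0],[0,0,0],[0,0,0],[0,0,0]], rotation=[[0,0,0.134],[0,0,0.134],[0,0,0.134],[0,0,0.134],[0,0,0.134],[0,0,0.134],[0,0,0.134],[0,0,0.134],[0,0,0.134],[0,0,0.134],[0,0,0.134],[0,0,0.134],[0,0,0.134],[0,0,0.134],[0,0,0.134],[0,0,0],[0,0,0]], jaw=[0.4,0.4,0.4,0.4,0.4,0.4,0.4,0.4,0.4,0.4,0.4,0.4,0.4,0.4,0.4,0.4,0.4])

```text
time_s: 24.65
tool_pos: [0.5383, 0.2849, 0.3297]
tool_rot: [179.9, 0.1, 3.2]
force: [-0.6, 0.2, -1.0]
grip_width: 0.046
grasp_force: 29.7
```

```bash
python3 -c "
from h import *
plan((.5405,.2857,.0275,3))"
```

```text
t 24.6 tcp [0.5383 0.2849 0.3297] [1.7993e+02 9.0000e-02 3.2100e+00] F [-0.6  0.2 -1. ] w 0.046 29.7455495595932
(0.5405, 0.2857, 0.0275, 3) turn [0.001 0.002 0.004] shift [ 0.0023 -0.0006  0.1387]
```

Request:
send_rows(xyz=[[0.002,0,0.04],[0,0,0.04],[0,0,0.035],[0,0,0.015],[0,0,0.0085],[0,0,0],[0,0,0],[0,0,0],[0,0,0],[0,0,0],[0,0,0],[0,0,-0.02],[0,0,-0.04],[0,0,-0.04],[0,0,-0.04],[-0.005,0.04,0],[-0.005,0.04,0],[-0.005,0.04,0],[-0.005,0.04,0],[-0.005,0.04,0]], rotation=[[0,0,0],[0,0,0],[0,0,0],[0,0,0],[0,0,0],[0,0,0],[0,0,0],[0,0,0],[0,0,0],[0,0,0],[0,0,0],[0,0,0],[0,0,0],[0,0,0],[0,0,0],[0,0,0],[0,0,0],[0,0,0],[0,0,0],[0,0,0]], jaw=[0.4,0.4,0.4,0.4,0.4,0.4,0.4,0.7,0.7,0.7,0.7,0.7,0.6,0.6,0.6,0.6,0.6,0.6,0.6,0.6])

```text
time_s: 26.65
tool_pos: [0.5257, 0.0825, 0.3324]
tool_rot: [180.0, -0.0, 3.0]
force: [0.2, -0.4, 0.9]
grip_width: 0.0523
grasp_force: 0.0
```

Run:
```python
from h import *
plan()
c=cam('top','top3.png');d=cam('side','side3.png')
mods(c,.031,(.38,.62,.2,.36))
a=cv2.resize(c['image'][175:295,170:370],None,fx=4,fy=4,interpolation=cv2.INTER_CUBIC)
b=cv2.resize(d['image'][140:310,175:305],None,fx=3,fy=3,interpolation=cv2.INTER_CUBIC)
cv2.imwrite('pics/c3.png',a[:,:]);cv2.imwrite('pics/d3.png',b)
```

```text
t 26.6 tcp [0.5257 0.0825 0.3324] [ 1.7996e+02 -1.0000e-02  3.0400e+00] F [ 0.2 -0.4  0.9] w 0.0523 0.0
module [0.5416 0.284 ] yaw -87.3 label n 69 size [19.3 32. ]
module [0.4858 0.2819] yaw 2.8 label n 67 size [18.  32.3]
module [0.4304 0.2791] yaw 0.7 label n 76 size [20.3 31.8]
```

View pics/d3.png

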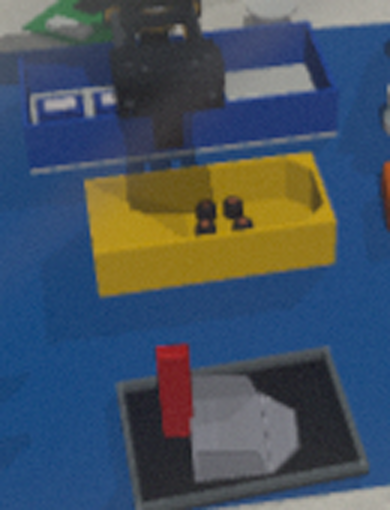

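View pics/c3.png

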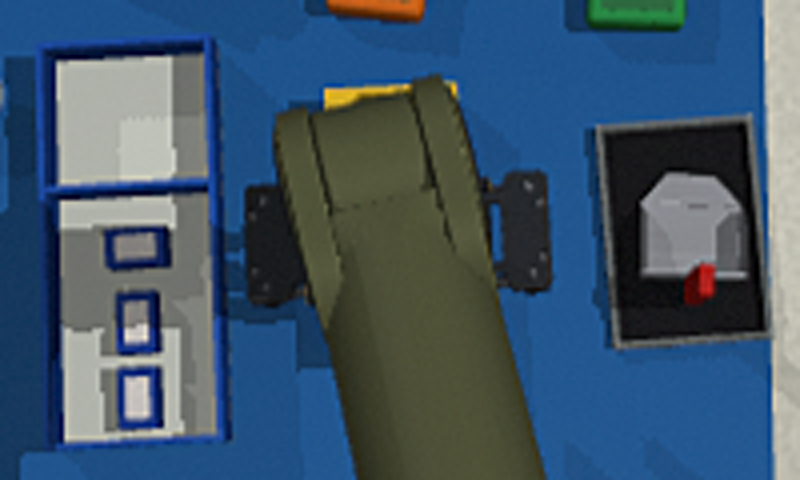

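Three modules lie in the larger compartment, label up (crop (138,247), (138,322), (140,398)). The scoop's fin is at crop (705,282) in the top view, and its back wall runs along row 275. Next I'll measure the scoop.

Run:
```python
from h import *
c=dict(cam('top'));d=cam('side')
h=hsv(c);H,S,V=[h[...,k].astype(int) for k in range(3)]
i=c['image'][236:256,338:352];print('V');print(V[238:254,338:352]);
print(S[238:254,338:352])
# back wall top edge & pan outline
pan=(S<40)&(V>70);pan[:216]=0;pan[252:]=0;pan[:,:326]=0;pan[:,360:]=0
m,s,ce=max(blobs(pan,50),key=lambda x:x[1][4]);print('pan',s,ce)
for v in range(s[1],s[1]+s[3]):
    xs=np.nonzero(m[v])[0];print(v,xs.min(),xs.max(),end=' | ')
h=hsv(d);H,S,V=[h[...,k].astype(int) for k in range(3)]
rd=(S>150)&((H<8)|(H>172));rd[:,:210]=0;rd[:,260:]=0;rd[:240]=0;rd[300:]=0
print()
for v in range(253,288,1):
    xs=np.nonzero(rd[v])[0]
    if len(xs):print(v,xs.min(),xs.max(),int(V[v,xs].mean()),end=' | ')
```

```text
V
[[149 151 148 149 147 148 148 151 151 151 156 102  95  98]
 [151 152 151 149 150 152 153 158 158 158 163 104  96 100]
 [137 146 146 147 150 155 161 117 131 135 130 100  98  98]
 [134 150 149 151 161 120  98 163 166 170 144  99  98  99]
 [149 158 160 166 126  78  74 178 172 179 143  97  98  96]
 [102 105 115 108  82  64  75 179 173 177 151 153 157 154]
 [ 44  46  53  58  67  66  81 181 174 180 122  99 100  99]
 [ 18  14  17  68  72  67  84 172 174 184 100  29  28  28]
 [ 16  15  16  77  75  65  86 172 175 185 100  24  23  21]
 [ 17  20  18  76  73  68  92 178 183 194 105  28  22  25]
 [ 13  17  17  76  75  71  75 135 143 152  79  27  26  26]
 [ 19  15  18  79  71  65  62  78  71  68  34  26  25  22]
 [ 17  16  15  64  70  67  70  52  26  27  25  22  25  25]
 [ 12  15  20  33  36  36  40  27  25  25  25  22  22  22]
 [ 25  23  28  24  29  23  25  25  25  22  26  27  20  24]
 [ 27  27  28  26  21  27  24  23  26  28  24  26  27  25]]
[[ 10  12   9  12  10  10  12  15  15  12  15  15  16  16]
 [ 14  17  14  14  14  12  15  23  23  21  17  17  13  13]
 [ 11  14  14  16  15  20  27  24  
[... 1081 characters left out ...]
 | 235 331 354 | 236 331 355 | 237 331 354 | 238 331 354 | 239 331 354 | 240 331 354 | 241 331 354 | 242 330 354 | 243 331 356 | 244 349 355 | 
255 232 236 126 | 256 227 237 144 | 257 227 237 144 | 258 227 237 151 | 259 227 237 133 | 260 228 237 120 | 261 228 237 119 | 262 228 237 120 | 263 228 237 119 | 264 228 237 119 | 265 228 237 118 | 266 228 237 118 | 267 228 237 118 | 268 228 238 117 | 269 228 238 116 | 270 228 238 117 | 271 228 238 117 | 272 228 238 117 | 273 228 238 115 | 274 229 238 119 | 275 229 238 118 | 276 229 238 118 | 277 229 238 118 | 278 229 238 118 | 279 229 237 118 | 280 229 237 117 | 281 229 237 118 | 282 229 237 117 | 283 229 237 115 | 284 230 237 121 | 285 231 235 85 |
```

Run:
```python
from h import *
c=cam('top');d=cam('side')
print('top fin',ray(c,346.6,244.7,.104).round(4))
print('side fin top face',[ray(d,u,v,.104).round(4) for u,v in((232,257.2),)])
for n,p in dict(backL=(330.5,242,.036),backR=(355.5,243.5,.036),tip=(342,218.3,.0065),taperL=(330,225.5,.006),taperR=(355,227.5,.006)).items():print(n,ray(c,*p).round(4))
plan()
# beads: orange-ish/dark in bin
```

```text
top fin [ 0.5114 -0.1316  0.104 ]
side fin top face [array([ 0.514 , -0.1307,  0.104 ])]
backL [ 0.5249 -0.0929  0.036 ]
backR [ 0.5207 -0.1666  0.036 ]
tip [ 0.5998 -0.1315  0.0065]
taperL [ 0.5778 -0.0948  0.006 ]
taperR [ 0.5719 -0.1704  0.006 ]
t 26.9 tcp [0.526  0.0855 0.3324] [-1.7999e+02  1.0000e-02  3.1300e+00] F [ 0.2  0.7 -0.2] w 0.0524 0.0
```

Request:
send_rows(xyz=[[0,0,0],[-0.0003,0.0362,0],[-0.0003,0.0362,0],[-0.0003,0.0362,0],[-0.0003,0.0362,0],[-0.0003,0.0362,0],[-0.0003,0.0362,0],[0,0,0],[0,0,0],[0,0,0]], rotation=[[0,0,0.106],[0,0,0],[0,0,0],[0,0,0],[0,0,0],[0,0,0],[0,0,0],[0,0,0],[0,0,0],[0,0,0]], jaw=[0.55,0.55,0.55,0.55,0.55,0.55,0.55,0.55,0.55,0.55], newtons=25)

```text
time_s: 27.95
tool_pos: [0.5134, -0.1304, 0.3323]
tool_rot: [-180.0, 0.0, -2.8]
force: [-0.3, -0.3, 0.3]
grip_width: 0.0478
grasp_force: 0.0
```

Run:
```python
from h import *
plan((.5128,-.1311,.086,-3))
```

```text
t 27.9 tcp [ 0.5134 -0.1304  0.3323] [-1.7998e+02  2.0000e-02 -2.8400e+00] F [-0.3 -0.3  0.3] w 0.0478 0.0
(0.5128, -0.1311, 0.086, -3) turn [-0.     0.     0.003] shift [-0.0005  0.0007  0.0828]
```

Request:
send_rows(xyz=[[0,0.0007,0.04],[0,0,0.03],[0,0,0.0125],[0,0,0],[0,0,0],[0,0,0],[0,0,0],[0,0,0],[0,0,0],[0,0,0],[0,0,0]], rotation=[[0,0,0],[0,0,0],[0,0,0],[0,0,0],[0,0,0],[0,0,0],[0,0,0],[0,0,0],[0,0,0],[0,0,0],[0,0,0]], jaw=[0.55,0.55,0.55,0.55,0,0,0,0,0,0,0])

```text
time_s: 29.05
tool_pos: [0.5129, -0.1335, 0.2503]
tool_rot: [180.0, -0.0, -3.0]
force: [-0.4, 0.8, 2.9]
grip_width: 0.012
grasp_force: 25.0
```

Request:
send_rows(xyz=[[0,0,0],[0,0,0],[0,0,-0.01],[0,0,-0.04],[0,0,-0.04],[0,0,0],[0,0,0]], rotation=[[0,0,0],[0,0,0],[0,0,0],[0,0,0],[0,0,0],[0,0,0],[0,0,0]], jaw=[0,0,0,0,0,0,0], newtons=60)

```text
time_s: 29.75
tool_pos: [0.5127, -0.1335, 0.3407]
tool_rot: [179.9, -0.1, -3.1]
force: [0.5, 0.2, -2.0]
grip_width: 0.0119
grasp_force: 60.0
```

Run:
```python
from h import *
plan()
d=cam('side','side4.png');c=cam('top','top4.png')
a=cv2.resize(d['image'][130:330,170:330],None,fx=3,fy=3,interpolation=cv2.INTER_CUBIC)
b=cv2.resize(c['image'][185:275,240:370],None,fx=2.4,fy=2.4,interpolation=cv2.INTER_CUBIC)
o=np.zeros((600,800,3),np.uint8);o[:600,:480]=a;o[:b.shape[0],480:480+312]=b;cv2.imwrite('pics/v4.png',o)
```

```text
t 29.8 tcp [ 0.5127 -0.1335  0.3407] [ 1.7993e+02 -7.0000e-02 -3.0500e+00] F [ 0.5  0.2 -2. ] w 0.0119 59.982182616367936
```

View pics/v4.png

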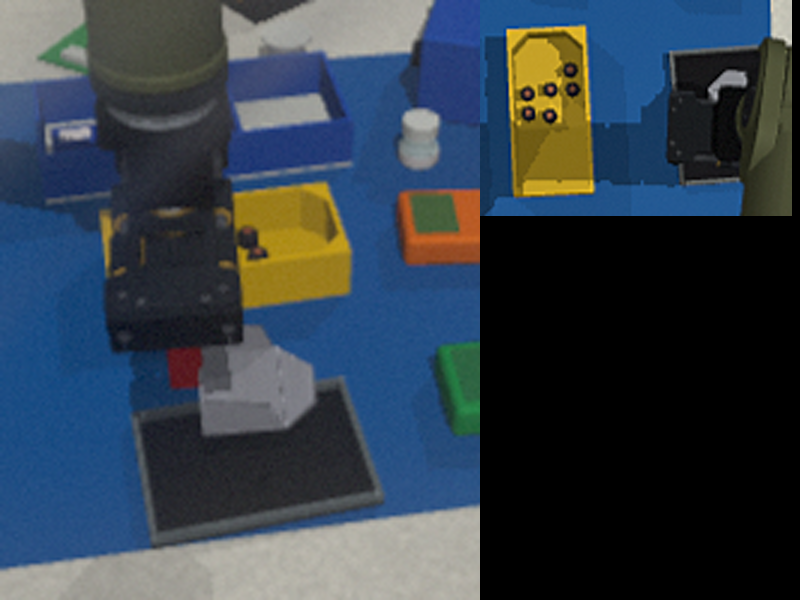

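The scoop hangs level in the gripper above the rest, and the six beads are undisturbed in the bin (montage (527–572, 70–116)). Next step is locating the beads and planning the scoop stroke.

```bash
cat >> h.py <<'E'
BO,BY=np.array([.5571,.0897]),2.87
TO,TY=np.array([.5453,.2857]),3.0
def beads(c,z=.013,reg=None):
    h=hsv(c);H,S,V=[h[...,k].astype(int) for k in range(3)]
    m=(V<75)&(S<190);out=[]
    for b,s,ce in blobs(m,4):
        w=ray(c,*ce,z)
        if reg is None or(reg[0]<w[0]<reg[1] and reg[2]<w[1]<reg[3]):out.append((w[:2],s[4]))
    return out
def loc(p,O,yaw):return Ro.from_euler('z',-yaw,degrees=True).apply([*(np.array(p)-O),0])[:2]
def sc(t,z,th,O=BO,yaw=BY,y=0.,gx=-.0885,gz=.0823):
    """TCP pos, rot for scoop tip at local x=t,y, world height z, tilt th (mouth down +)"""
    R=TD(yaw,th);Rs=Ro.from_euler('xyz',[0,th,yaw],degrees=True)
    tip=np.array([*(O+Ro.from_euler('z',yaw,degrees=True).apply([t,y,0])[:2]),z])
    return tip+Rs.apply([gx,0,gz])-R.apply([0,0,env.grip_depth]),R
def rows(wps,start=None):
    o=env.get_obs();p=np.array(o['tool_pos']);R=Ro.from_euler('xyz',o['tool_rot'],degrees=True)
    print('t',round(o['time_s'],1),p.round(4),np.round(o['tool_rot'],2),'F',np.round(o['force'],1))
    for q,T in wps:
        print('xyz',R.inv().apply(q-p).round(4),'rot',(R.inv()*T).as_rotvec().round(4));p,R=q,T
E
python3 - <<'E'
from h import *
c={**env.read_camera('top')};c['R']=np.array(c['R']);c['t']=np.array(c['t'])
for w,n in beads(c,.013,(.45,.66,.04,.14)):print(w.round(4),n,'bin',(loc(w,BO,BY)*1000).round(1))
for t in(-17.5,-10,0,10,20,30,40,50,60):
    for th in np.arange(0,32,.5):
        a=np.radians(th)
        if 80*np.sin(a)>=(-17.5-t+80*np.cos(a))*.5774:break
    print(t,th,end='; ')
print()
rows([sc(-.035,.13,30),sc(-.035,.035,30),sc(-.022,.008,30)])
E
```

```text
[0.6137 0.0652] 20 bin [ 55.3 -27.3]
[0.5881 0.0623] 25 bin [ 29.6 -28.9]
[0.5824 0.1192] 20 bin [26.7 28.2]
[0.5885 0.0915] 14 bin [31.5  0.2]
[0.5564 0.1184] 19 bin [ 0.8 28.7]
[0.5545 0.0918] 17 bin [-2.5  2.3]
-17.5 30.5; -10 27.5; 0 24.0; 10 20.5; 20 16.5; 30 13.0; 40 9.0; 50 5.5; 60 1.5; 
t 29.9 [ 0.512  -0.1333  0.3381] [179.99   0.22  -3.05] F [-0.   0.  -1.7]
xyz [ 0.0442 -0.2263 -0.0492] rot [-0.0271 -0.5193 -0.1009]
xyz [ 0.0475 -0.      0.0823] rot [0. 0. 0.]
xyz [0.0248 0.     0.0169] rot [0. 0. 0.]
```

Request:
send_rows(xyz=[[0,0,-0.03],[0,0,-0.02],[0,0,0],[0,0,0],[0,0,0],[0,0,0],[0,0,0]], rotation=[[0,0,-0.103],[0,-0.131,0],[0,-0.131,0],[0,-0.131,0],[0,-0.131,0],[0,0,0],[0,0,0]], jaw=[0,0,0,0,0,0,0])

```text
time_s: 30.6
tool_pos: [0.513, -0.1333, 0.3882]
tool_rot: [-180.0, 30.0, 2.9]
force: [0.4, 0.4, -2.2]
grip_width: 0.0113
grasp_force: 60.0
```

Run:
```python
from h import *
rows([sc(-.035,.13,30),sc(-.035,.035,30),sc(-.022,.009,30)])
```

```text
t 30.6 [ 0.513  -0.1333  0.3882] [-179.98   30.      2.88] F [ 0.4  0.4 -2.2]
xyz [ 0.0582 -0.2205 -0.0322] rot [-0.0002  0.0001  0.0002]
xyz [ 0.0475 -0.      0.0823] rot [0. 0. 0.]
xyz [0.0243 0.     0.016 ] rot [0. 0. 0.]
```

Request:
send_rows(xyz=[[0.0083,-0.0315,-0.0046],[0.0083,-0.0315,-0.0046],[0.0083,-0.0315,-0.0046],[0.0083,-0.0315,-0.0046],[0.0083,-0.0315,-0.0046],[0.0083,-0.0315,-0.0046],[0.0083,-0.0315,-0.0046],[0,0,0],[0.0158,0,0.0274],[0.0158,0,0.0274],[0.0158,0,0.0274],[0,0,0],[0,0,0]], rotation=[[0,0,0],[0,0,0],[0,0,0],[0,0,0],[0,0,0],[0,0,0],[0,0,0],[0,0,0],[0,0,0],[0,0,0],[0,0,0],[0,0,0],[0,0,0]], jaw=[0,0,0,0,0,0,0,0,0,0,0,0,0])

```text
time_s: 31.9
tool_pos: [0.5678, 0.0895, 0.2943]
tool_rot: [180.0, 30.0, 2.8]
force: [-0.3, -0.5, -0.7]
grip_width: 0.0117
grasp_force: 60.0
```

Run:
```python
from h import *
rows([sc(-.022,.010,30)])
d=cam('side','side5.png');c=cam('top','top5.png')
a=cv2.resize(d['image'][150:270,180:310],None,fx=4,fy=4,interpolation=cv2.INTER_CUBIC)
b=cv2.resize(c['image'][185:275,240:310],None,fx=3.9,fy=3.9,interpolation=cv2.INTER_CUBIC)
o=np.zeros((480,800,3),np.uint8);o[:480,:520]=a;o[:b.shape[0],522:522+b.shape[1]]=b;cv2.imwrite('pics/v5.png',o)
```

```text
t 31.9 [0.5678 0.0895 0.2943] [179.95  30.02   2.78] F [-0.3 -0.5 -0.7]
xyz [ 0.0253 -0.0008  0.0167] rot [ 0.      0.0004 -0.0014]
```

View pics/v5.png

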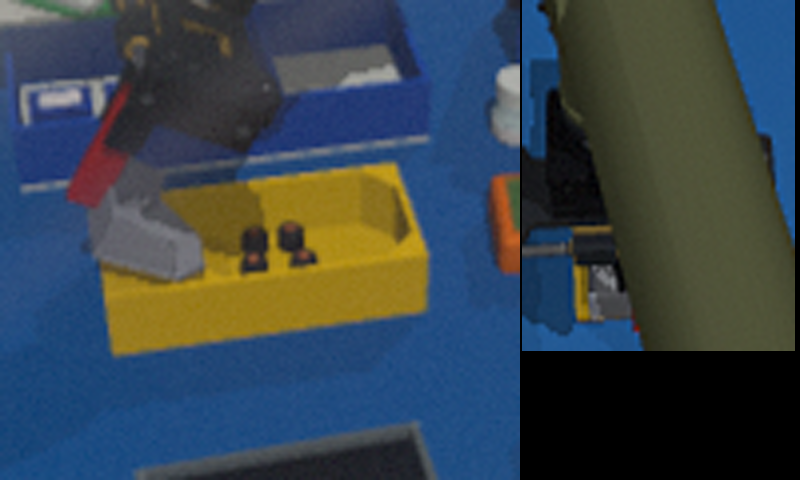

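The scoop is tilted over the ramp with its tip at panel (190,270), inside the walls and clear of the beads at (250–300, 240–260).

Request:
send_rows(xyz=[[0.013,-0.0005,0.0085],[0.0125,0,0.008],[0,0,0],[0,0,0]], rotation=[[0,0,0],[0,0,0],[0,0,0],[0,0,0]], jaw=[0,0,0,0])

```text
time_s: 32.4
tool_pos: [0.5818, 0.0913, 0.2658]
tool_rot: [180.0, 30.1, 2.8]
force: [-1.0, -0.5, -1.2]
grip_width: 0.0111
grasp_force: 60.0
```

Run:
```python
from h import *
f=lambda t:np.interp(t,[-17.5,-10,0,10,20,30,40,50,60,66],np.array([30.5,27.5,24,20.5,16.5,13,9,5.5,1.5,0])+[1,1.5,1.5,1.5,1.5,1.5,1.5,1.5,1.5,0])
rows([sc(-.0165,.0055,31.2)]+[sc(t/1e3,.0055,f(t)) for t in range(-12,70,6)])
```

```text
t 32.4 [0.5818 0.0913 0.2658] [179.96  30.13   2.84] F [-1.  -0.5 -1.2]
xyz [ 0.0111  0.0003 -0.0015] rot [ 0.0004 -0.0186 -0.0005]
xyz [-0.0027  0.      0.0001] rot [0.     0.0268 0.    ]
xyz [-0.0036  0.      0.0004] rot [0.     0.0361 0.    ]
xyz [-0.0036  0.      0.0006] rot [-0.      0.0367  0.    ]
xyz [-0.0035 -0.      0.0008] rot [0.     0.0367 0.    ]
xyz [-0.0039  0.      0.0012] rot [0.     0.0384 0.    ]
xyz [-0.0046 -0.      0.0018] rot [-0.      0.0419  0.    ]
xyz [-0.0037  0.      0.0016] rot [-0.      0.0384 -0.    ]
xyz [-0.0032 -0.      0.0017] rot [0.     0.0367 0.    ]
xyz [-0.0044  0.      0.0024] rot [-0.      0.0419 -0.    ]
xyz [-0.0039 -0.      0.0025] rot [-0.      0.0401  0.    ]
xyz [-0.003   0.      0.0024] rot [0.     0.0367 0.    ]
xyz [-0.0038 -0.      0.0029] rot [-0.      0.0401 -0.    ]
xyz [-0.0042 -0.      0.0034] rot [0.     0.0419 0.    ]
xyz [-0.0068 -0.      0.0047] rot [0.     0.0524 0.    ]
```

Request:
send_rows(xyz=[[0.0111,0,-0.0015],[-0.0027,0,0.0001],[-0.0036,0,0.0004],[-0.0036,0,0.0006],[-0.0035,0,0.0008],[-0.0039,0,0.0012],[-0.0046,0,0.0018],[-0.0037,0,0.0016],[0,0,0],[0,0,0]], rotation=[[0,-0.0186,0],[0,0.0268,0],[0,0.0361,0],[0,0.0367,0],[0,0.0367,0],[0,0.0384,0],[0,0.0419,0],[0,0.0384,0],[0,0,0],[0,0,0]], jaw=[0,0,0,0,0,0,0,0,0,0])

```text
time_s: 33.4
tool_pos: [0.5661, 0.0905, 0.2676]
tool_rot: [180.0, 16.5, 2.8]
force: [0.2, -0.4, -1.1]
grip_width: 0.0115
grasp_force: 60.0
```

Run:
```python
from h import *
f=lambda t:np.interp(t,[-17.5,-10,0,10,20,30,40,50,60,66],np.array([30.5,27.5,24,20.5,16.5,13,9,5.5,1.5,0])+[1,1.5,1.5,1.5,1.5,1.5,1.5,1.5,1.5,0])
rows([sc(t/1e3,.0052,f(t)) for t in range(36,70,6)])
d=cam('side','side6.png')
cv2.imwrite('pics/v6.png',cv2.resize(d['image'][160:260,180:310],None,fx=4,fy=4,interpolation=cv2.INTER_CUBIC))
```

```text
t 33.4 [0.5661 0.0905 0.2676] [179.95  16.49   2.85] F [ 0.2 -0.4 -1.1]
xyz [-0.0067  0.0004  0.0056] rot [ 0.0007  0.0766 -0.0003]
xyz [-0.0039 -0.      0.0025] rot [-0.      0.0401  0.    ]
xyz [-0.003   0.      0.0024] rot [0.     0.0367 0.    ]
xyz [-0.0038 -0.      0.0029] rot [-0.      0.0401 -0.    ]
xyz [-0.0042 -0.      0.0034] rot [0.     0.0419 0.    ]
xyz [-0.0068 -0.      0.0047] rot [0.     0.0524 0.    ]
```

View pics/v6.png

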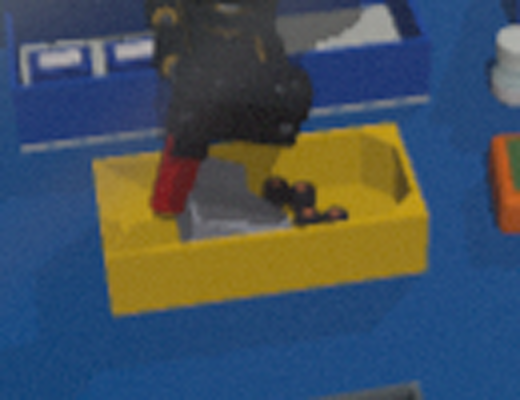

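The scoop is sliding along the floor with its tip near (285,225), and the beads are gathering in front of it at (270–340, 190–215).

Request:
send_rows(xyz=[[-0.0034,0.0004,0.0028],[-0.0033,0,0.0028],[-0.0039,0,0.0025],[-0.003,0,0.0024],[-0.0038,0,0.0029],[-0.0042,0,0.0034],[-0.0068,0,0.0047],[0,0,0],[0,0,0]], rotation=[[0,0.0383,0],[0,0.0383,0],[0,0.0401,0],[0,0.0367,0],[0,0.0401,0],[0,0.0419,0],[0,0.0524,0],[0,0,0],[0,0,0]], jaw=[0,0,0,0,0,0,0,0,0])

```text
time_s: 34.35
tool_pos: [0.5352, 0.0886, 0.2503]
tool_rot: [180.0, 0.1, 2.9]
force: [-0.9, -0.7, -0.5]
grip_width: 0.0112
grasp_force: 60.0
```

Run:
```python
from h import *
rows([sc(.078,.0047,0),sc(.096,.0047,0)])
```

```text
t 34.4 [0.5352 0.0886 0.2503] [1.7996e+02 6.0000e-02 2.8500e+00] F [-0.9 -0.7 -0.5]
xyz [ 0.0115 -0.0001 -0.0002] rot [ 0.0007  0.001  -0.0003]
xyz [0.018 0.    0.   ] rot [0. 0. 0.]
```

Request:
send_rows(xyz=[[0.004,0,0],[0.004,0,0],[0.004,0,0],[0.004,0,0],[0.004,0,0],[0.004,0,0],[0.004,0,0],[0,0,0]], rotation=[[0,0,0],[0,0,0],[0,0,0],[0,0,0],[0,0,0],[0,0,0],[0,0,0],[0,0,0]], jaw=[0,0,0,0,0,0,0,0])

```text
time_s: 35.15
tool_pos: [0.56, 0.0901, 0.2505]
tool_rot: [179.9, 0.8, 2.8]
force: [-20.1, -2.9, 19.2]
grip_width: 0.0117
grasp_force: 60.0
```

Run:
```python
from h import *
rows([sc(.096,.0047,0)])
d=cam('side','side7.png')
cv2.imwrite('pics/v7.png',cv2.resize(d['image'][160:260,200:310],None,fx=5,fy=5,interpolation=cv2.INTER_CUBIC))
```

```text
t 35.1 [0.56   0.0901 0.2505] [179.89   0.77   2.84] F [-20.1  -2.9  19.2]
xyz [ 0.0046  0.0003 -0.    ] rot [ 0.002   0.0135 -0.0006]
```

View pics/v7.png

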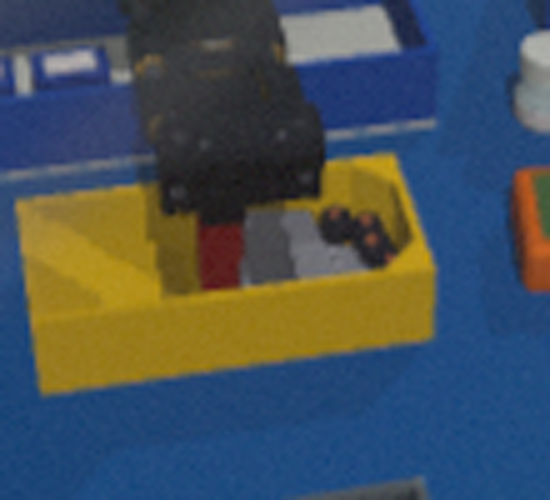

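The beads are at the mouth against the far wall (about (330–385, 215–250)), and the tip is 6 mm short with 20 N of push. Next step is a small sideways wiggle while pushing.

Request:
send_rows(xyz=[[-0.004,0,-0.0008],[0.002,0.003,0],[0.003,-0.003,0],[0.001,-0.003,0],[0.001,0.003,0],[0.0005,0.003,0],[0.0005,-0.003,0],[0,-0.003,0],[0,0.003,0],[0,0,0]], rotation=[[0,0,0],[0,0,0],[0,0,0],[0,0,0],[0,0,0],[0,0,0],[0,0,0],[0,0,0],[0,0,0],[0,0,0]], jaw=[0,0,0,0,0,0,0,0,0,0])

```text
time_s: 36.2
tool_pos: [0.5621, 0.0904, 0.2509]
tool_rot: [179.9, 1.1, 2.8]
force: [-26.2, -2.1, 22.4]
grip_width: 0.0116
grasp_force: 60.0
```

Run:
```python
from h import *
rows([sc(.096,.0047,0)])
d=cam('side','side8.png')
cv2.imwrite('pics/v8.png',cv2.resize(d['image'][185:225,240:300],None,fx=10,fy=10,interpolation=cv2.INTER_CUBIC))
```

```text
t 36.2 [0.5621 0.0904 0.2509] [179.88   1.07   2.83] F [-26.2  -2.1  22.4]
xyz [0.0025 0.0004 0.0003] rot [ 0.0021  0.0187 -0.0007]
```

View pics/v8.png

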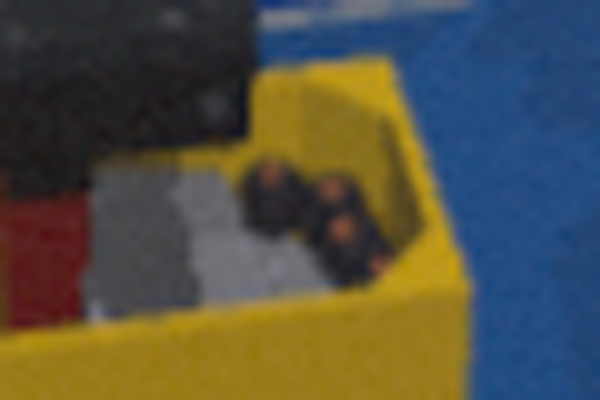

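Run:
```python
from h import *
rows([sc(.093,.006+.08*np.sin(np.radians(a)),-a) for a in(3,6,9,12,15,18,20)]+[sc(.090,.13,-20)])
```

```text
t 36.2 [0.5621 0.0904 0.2509] [179.87   1.07   2.84] F [-27.   -1.7  23. ]
xyz [-0.0132  0.0005  0.0001] rot [ 0.0023  0.071  -0.0005]
xyz [-0.0125 -0.      0.0008] rot [-0.      0.0524  0.    ]
xyz [-0.0123  0.      0.0008] rot [0.     0.0524 0.    ]
xyz [-0.0121 -0.      0.0009] rot [0.     0.0524 0.    ]
xyz [-0.0119 -0.      0.001 ] rot [-0.      0.0524  0.    ]
xyz [-0.0117  0.      0.0011] rot [-0.      0.0524  0.    ]
xyz [-0.0077 -0.      0.0007] rot [ 0.      0.0349 -0.    ]
xyz [ 0.0302  0.     -0.0918] rot [0. 0. 0.]
```

Request:
send_rows(xyz=[[-0.0072,0,0],[-0.0067,0,0.0003],[-0.0063,0,0.0004],[-0.0063,0,0.0004],[-0.0062,0,0.0004],[-0.0062,0,0.0004],[-0.006,0,0.0005],[-0.006,0,0.0005],[-0.006,0,0.0005],[-0.006,0,0.0005],[-0.0058,0,0.0005],[-0.0058,0,0.0005],[-0.0077,0,0.0007],[0,0,0],[0,0,0]], rotation=[[0,0.0262,0],[0,0.0262,0],[0,0.0262,0],[0,0.0262,0],[0,0.0262,0],[0,0.0262,0],[0,0.0262,0],[0,0.0262,0],[0,0.0262,0],[0,0.0262,0],[0,0.0262,0],[0,0.0262,0],[0,0.0349,0],[0,0,0],[0,0,0]], jaw=[0,0,0,0,0,0,0,0,0,0,0,0,0,0,0])

```text
time_s: 37.75
tool_pos: [0.4887, 0.0865, 0.2362]
tool_rot: [179.9, -20.3, 2.9]
force: [-12.4, -1.3, 22.7]
grip_width: 0.0113
grasp_force: 60.0
```

Run:
```python
from h import *
rows([sc(.088,.05,-20),sc(.088,.13,-20)])
d=cam('side','side9.png')
cv2.imwrite('pics/v9.png',cv2.resize(d['image'][170:240,210:300],None,fx=7,fy=7,interpolation=cv2.INTER_CUBIC))
```

```text
t 37.8 [0.4887 0.0865 0.2362] [179.94 -20.3    2.86] F [-12.4  -1.3  22.7]
xyz [-0.0051  0.0002 -0.0173] rot [ 0.0011 -0.0052 -0.0001]
xyz [ 0.0274  0.     -0.0752] rot [0. 0. 0.]
```

View pics/v9.png

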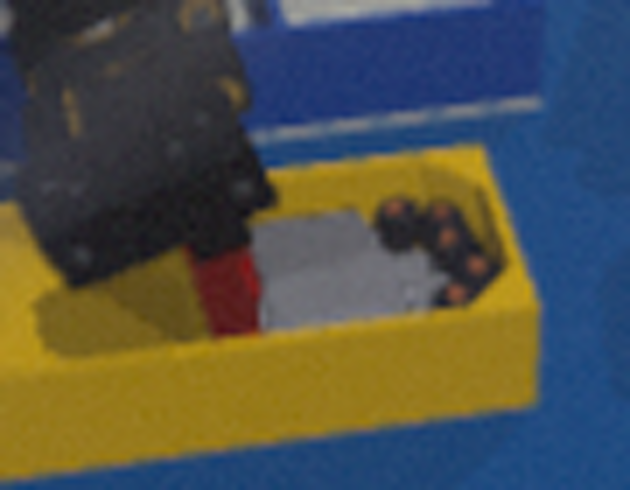

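Five beads (the sixth hidden) are lifted on the mouth edge along the far wall at (397–478, 210–293). The real tilt looks like about −8°, so the scoop has slipped in the grip. Next step: lift a little and look again before tilting further.

Request:
send_rows(xyz=[[0.0017,0,-0.0047],[0.0017,0,-0.0047],[0.0017,0,-0.0047],[0,0,0],[0,0,0]], rotation=[[0,0,0],[0,0,0],[0,0,0],[0,0,0],[0,0,0]], jaw=[0,0,0,0,0])

```text
time_s: 38.3
tool_pos: [0.4875, 0.086, 0.2478]
tool_rot: [180.0, -20.0, 2.9]
force: [-0.3, 0.1, -2.6]
grip_width: 0.0112
grasp_force: 60.0
```

Run:
```python
from h import *
rows([])
d=cam('side','side10.png')
cv2.imwrite('pics/v10.png',cv2.resize(d['image'][170:240,210:300],None,fx=7,fy=7,interpolation=cv2.INTER_CUBIC))
```

```text
t 38.3 [0.4875 0.086  0.2478] [179.96 -20.01   2.86] F [-0.3  0.1 -2.6]
```

View pics/v10.png

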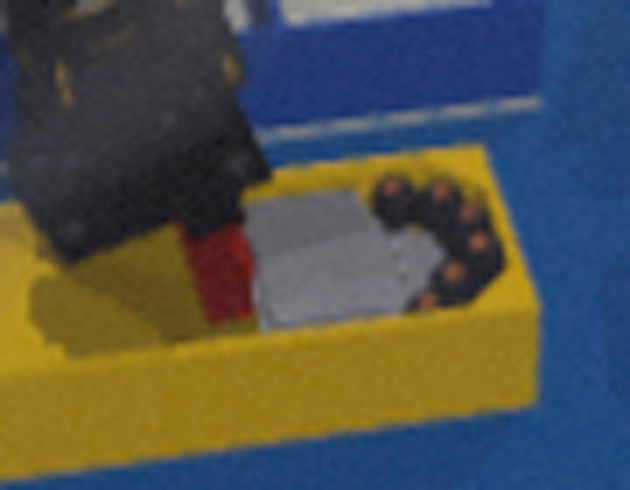

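Run:
```python
from h import *
d=cam('side');c=cam('top')
b=np.radians(BY);n=np.array([np.cos(b),np.sin(b),0])
for u,v in((393,188),(440,190),(470,213),(478,242),(453,271),(428,302)):
    u,v=210+u/7-.4,170+v/7-.4
    r=[]
    for z in(.022,.032,.042):
        r.append((loc(ray(d,u,v,z)[:2],BO,BY)*1000).round(0).tolist())
    print(round(u,1),round(v,1),'z22,32,42:',r)
h=hsv(c);H,S,V=[h[...,k].astype(int) for k in range(3)]
w=c['image'][185:275,245:300]
# visible yellow fraction in top view
print('yellow px top',int(((H>15)&(H<32)&(S>120)&(V>60))[190:270,245:295].sum()))
cv2.imwrite('pics/t10.png',cv2.resize(w,None,fx=6,fy=6,interpolation=cv2.INTER_CUBIC))
for n,p in dict(farwall_rimL=(97.5,0,50),).items():pass
```

```text
265.7 196.5 z22,32,42: [[73.0, 65.0], [70.0, 53.0], [68.0, 41.0]]
272.5 196.7 z22,32,42: [[91.0, 61.0], [88.0, 48.0], [86.0, 36.0]]
276.7 200.0 z22,32,42: [[99.0, 44.0], [97.0, 32.0], [94.0, 20.0]]
277.9 204.2 z22,32,42: [[99.0, 26.0], [96.0, 14.0], [93.0, 3.0]]
274.3 208.3 z22,32,42: [[85.0, 11.0], [83.0, -1.0], [80.0, -12.0]]
270.7 212.7 z22,32,42: [[72.0, -5.0], [70.0, -16.0], [68.0, -27.0]]
yellow px top 416
```

The ray check puts the beads' tops at about 45 mm, so all six are up on the plate's front edge. They need more mouth-up tilt, pivoting about the tip, to slide back.

Run:
```python
from h import *
o=env.get_obs();p=np.array(o['tool_pos']);th=o['tool_rot'][1]
q,_=sc(0,0,th);D=p-q;t=loc(BO+D[:2],BO,BY);print('tip t',t,'z',D[2])
rows([sc(t[0],D[2]+dz,-a) for a,dz in((22,0),(24,0),(26,0),(28,.001),(30,.002))])
```

```text
tip t [ 9.74533914e-02 -8.82016573e-05] z 0.04692371395511377
t 38.5 [0.4874 0.0861 0.2477] [179.96 -19.99   2.87] F [-1.2 -0.7 -2.4]
xyz [-0.0086 -0.0001  0.0033] rot [ 0.0007  0.0351 -0.    ]
xyz [-0.0085  0.      0.0032] rot [-0.      0.0349  0.    ]
xyz [-0.0085 -0.      0.0032] rot [0.     0.0349 0.    ]
xyz [-0.0081 -0.      0.0023] rot [0.     0.0349 0.    ]
xyz [-0.0081 -0.      0.0024] rot [0.     0.0349 0.    ]
```

```bash
cat >> h.py <<'E'
def rayplane(c,u,v,O,yaw,y):
    d=c['R'].T@np.array([(u-c['cx'])/c['fx'],(v-c['cy'])/c['fy'],1]);o=-c['R'].T@c['t']
    r=Ro.from_euler('z',-yaw,degrees=True);o=r.apply(o-np.array([*O,0]));d=r.apply(d)
    p=o+d*(y-o[1])/d[1];return p*1000
def fin(d,O,yaw,y=-.006,roi=(180,330,130,300)):
    h=hsv(d);H,S,V=[h[...,k].astype(int) for k in range(3)]
    m=(S>150)&((H<8)|(H>172));k=np.zeros_like(m);k[roi[2]:roi[3],roi[0]:roi[1]]=1
    m,s,ce=max(blobs(m&k,5),key=lambda x:x[1][4]);L=[];Rr=[]
    for v in range(s[1],s[1]+s[3]):
        xs=np.nonzero(m[v])[0];L.append(rayplane(d,xs.min()-.5,v,O,yaw,y));Rr.append(rayplane(d,xs.max()+.5,v,O,yaw,y))
    return np.array(L),np.array(Rr),s
E
python3 - <<'E'
from h import *
d=cam('side');L,R,s=fin(d,BO,BY);print(s)
print(np.c_[L[:,[0,2]],R[:,[0,2]]].round(1))
E
python3 - <<'E'
from h import *
# front plate outline pixels for reference: grey pixels lower border near the tip
d=cam('side');h=hsv(d);print(h[196:216,262:282,2])
E
```

```text
[236 203  10  13  89]
[[ -6.8  69.5   0.9  68.3]
 [-19.7  68.3   3.3  64.5]
 [-17.3  64.6   3.2  61.2]
 [-17.5  61.3   5.6  57.4]
 [-17.7  58.    5.5  54.1]
 [-15.3  54.2   5.3  50.7]
 [-15.4  50.8   5.2  47.3]
 [-15.6  47.5   2.5  44.4]
 [-15.8  44.1   2.4  41. ]
 [-13.4  40.2   4.8  37.1]
 [-13.5  36.8   4.7  33.6]
 [-11.1  32.9   4.6  30.2]
 [-11.3  29.5  -3.4  28.1]]
[[149 107  83 115 111  66  62 109 107  82 115 109  85  98 133 149 155 178
  148 117]
 [126  70  63 100  87  58  48  68  56  61 114 111  65  53 122 135 119 145
  172 105]
 [102  54  43  51  50  48  44  43  43  50  73  71  53  46  86 116 106 129
  177 126]
 [ 96  60  42  45  47  50  35  36  40  44  45  46  47  59  94  98  85 102
  173 167]
 [ 95  56  40  42  46  47  43  36  43  45  44  42  48  63 109 103  61  72
  144 178]
 [105  69  48  42  46  44  43  43  39  44  42  44  43  48  75  72  58  48
  119 175]
 [106  99  84  62  44  62  82  90  58  46  41  40  43  50  49  51  46  47
   98 172]
 [117 116 112  91  94 104 108 109  94  86  55  40  44  44  47  71  95  68
   70 145]
 [119 120 118 112 135 123 117 119 117 112  71 
[... 274 characters left out ...]
  47  46
   44  43]
 [117 121 117 118 120 125 120 122 122 102  71  94 124 108  66  46  46  42
   44  45]
 [124 126 122 124 120 114 118 125 118  79  45  84 115  94  62  46  44  42
   55 135]
 [130 128 126 126 126 119 123 118 119  69  47  51  66  51  46  48  42  47
  137 181]
 [130 129 129 129 127 128 124 106  91  60  43  44  54  52  50  44  65 141
  180 190]
 [126 128 127 127 126 128 107  79 109 120  70  43  45  43  41  53 137 179
  184 185]
 [127 125 125 127 128 118  76  64 117 122  74  49  56  81  90 137 178 185
  185 187]
 [112 108 109 120 125 102  91  93 129 133 149 152 153 156 155 172 174 175
  173 169]
 [124 139 153 160 167 158 158 155 163 161 172 174 169 166 162 161 156 157
  157 152]]
```

The fin leans only 10° while the tool is at 20°, which confirms a 10° slip and puts the tip at x≈87 mm. Next step: push the raised tip forward under the beads before tilting more.

Request:
send_rows(xyz=[[0.0019,0,0.0007],[0.0019,0,0.0007],[0.0019,0,0.0007],[0.0019,0,0.0007],[0,0,0],[0,0,0]], rotation=[[0,0,0],[0,0,0],[0,0,0],[0,0,0],[0,0,0],[0,0,0]], jaw=[0,0,0,0,0,0])

```text
time_s: 39.15
tool_pos: [0.4932, 0.0864, 0.2454]
tool_rot: [179.9, -19.5, 2.9]
force: [-7.0, 0.1, -2.5]
grip_width: 0.0112
grasp_force: 60.0
```

```bash
cat >> h.py <<'E'
def scs(t,z,th,slip,**k):
    """as sc, but the scoop lies slip deg more mouth-down than the tool; th = real scoop tilt"""
    O=k.get('O',BO);yaw=k.get('yaw',BY);y=k.get('y',0.)
    Rs=Ro.from_euler('xyz',[0,th,yaw],degrees=True);R=TD(yaw,th-slip)
    tip=np.array([*(O+Ro.from_euler('z',yaw,degrees=True).apply([t,y,0])[:2]),z])
    return tip+Rs.apply([-.0885,0,.0823])-R.apply([0,0,env.grip_depth]),R
def where(slip,O=BO,yaw=BY):
    o=env.get_obs();th=o['tool_rot'][1]+slip;q,_=scs(0,0,th,slip,O=O,yaw=yaw);D=np.array(o['tool_pos'])-q
    t=loc(O+D[:2],O,yaw);print('tip',(t*1000).round(1),'z',round(D[2]*1000,1),'tilt',round(th,1));return t,D[2],th
def tilt(d,O=BO,yaw=BY):
    L,R,s=fin(d,O,yaw);L=L[1:-1];a=np.polyfit(L[:,2],L[:,0],1)[0];return np.degrees(np.arctan(a))
E
python3 - <<'E'
from h import *
rows([])
d=cam('side','side11.png');a=tilt(d);print('tilt',a);th=env.get_obs()['tool_rot'][1];where(a-th)
cv2.imwrite('pics/v11.png',cv2.resize(d['image'][170:240,210:300],None,fx=7,fy=7,interpolation=cv2.INTER_CUBIC))
E
```

```text
t 39.1 [0.4932 0.0864 0.2454] [179.9  -19.5    2.88] F [-7.   0.1 -2.5]
tilt -5.781690564938184
tip [86.9 -0.2] z 18.3 tilt -5.8
```

View pics/v11.png

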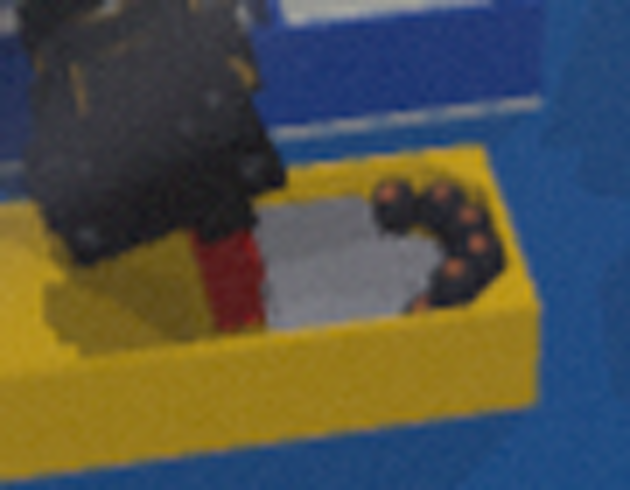

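Run:
```python
from h import *
d=cam('side')
def P(x,y,z):
    w=Ro.from_euler('z',BY,degrees=True).apply([x/1e3,y/1e3,z/1e3])+[*BO,0];p=proj(d,w);return ((p[0]-210+.4)*7).round(0),((p[1]-170+.4)*7).round(0)
print('near far corner rim',P(102.5,-49,50),'far far',P(102.5,49,50),'inner cut',P(97.5,-24,50),P(77.5,-44,50),P(97.5,24,50),P(77.5,44,50))
for z in(22,32,48):print(z,[P(x,y,z) for x,y in((70,35),(85,22),(88.7,9),(88.7,-9),(85,-22),(70,-35))])
```

```text
near far corner rim (np.float64(534.0), np.float64(311.0)) far far (np.float64(476.0), np.float64(149.0)) inner cut (np.float64(505.0), np.float64(269.0)) (np.float64(464.0), np.float64(311.0)) (np.float64(477.0), np.float64(190.0)) (np.float64(416.0), np.float64(164.0))
22 [(np.float64(402.0), np.float64(237.0)), (np.float64(446.0), np.float64(253.0)), (np.float64(462.0), np.float64(273.0)), (np.float64(472.0), np.float64(303.0)), (np.float64(470.0), np.float64(327.0)), (np.float64(438.0), np.float64(355.0))]
32 [(np.float64(401.0), np.float64(217.0)), (np.float64(446.0), np.float64(233.0)), (np.float64(463.0), np.float64(253.0)), (np.float64(473.0), np.float64(283.0)), (np.float64(470.0), np.float64(307.0)), (np.float64(438.0), np.float64(335.0))]
48 [(np.float64(401.0), np.float64(185.0)), (np.float64(446.0), np.float64(201.0)), (np.float64(463.0), np.float64(221.0)), (np.float64(473.0), np.float64(251.0)), (np.float64(471.0), np.float64(274.0)), (np.float64(439.0), np.float64(302.0))]
```

Run:
```python
from h import *
s=13.7
rows([scs(.0865,.013,-3.5,s),scs(.0865,.008,-1.5,s),scs(.0865,.006,0,s),scs(.074,.0055,0,s)])
```

```text
t 39.2 [0.4932 0.0864 0.2454] [179.9  -19.5    2.88] F [-7.3 -0.4 -4.2]
xyz [ 0.0085 -0.0001  0.0024] rot [ 0.0018 -0.0402  0.0001]
xyz [0.0078 0.     0.0026] rot [ 0.     -0.0349 -0.    ]
xyz [ 0.0064 -0.      0.0003] rot [ 0.     -0.0262 -0.    ]
xyz [-0.0123 -0.     -0.0025] rot [0. 0. 0.]
```

Request:
send_rows(xyz=[[0.0042,0,0.0012],[0.0042,0,0.0012],[0.0039,0,0.0013],[0.0039,0,0.0013],[0.0064,0,0.0003],[0,0,0],[0,0,0]], rotation=[[0,-0.02,0],[0,-0.02,0],[0,-0.0175,0],[0,-0.0175,0],[0,-0.0262,0],[0,0,0],[0,0,0]], jaw=[0,0,0,0,0,0,0])

```text
time_s: 39.95
tool_pos: [0.5177, 0.0875, 0.2483]
tool_rot: [179.9, -13.9, 2.8]
force: [-4.8, -0.9, -2.1]
grip_width: 0.0114
grasp_force: 60.0
```

Run:
```python
from h import *
rows([])
d=cam('side','side12.png');a=tilt(d);print('tilt',a);th=env.get_obs()['tool_rot'][1];where(a-th)
rows([scs(.074,.0055,0,a-th)])
```

```text
t 40.0 [0.5177 0.0875 0.2483] [179.93 -13.94   2.85] F [-4.8 -0.9 -2.1]
tilt -5.238670275388607
tip [95.6 -0.2] z 15.8 tilt -5.2
t 40.0 [0.5176 0.0875 0.2484] [179.93 -13.96   2.85] F [-4.4 -0.6 -1.9]
xyz [ 0.0005 -0.0002 -0.001 ] rot [ 0.0012 -0.0914 -0.0003]
```

Run:
```python
from h import *
c=cam('side')
for n in('side3','side6','side7','side8','side9','side10','side11','side12'):
    c['image']=cv2.imread(f'pics/{n}.png')
    O,y=((np.array([.522,-.1311]),-3.) if n=='side3' else (BO,BY))
    L,R,s=fin(c,O,y);f=lambda A:np.degrees(np.arctan(np.polyfit(A[1:-1,2],A[1:-1,0],1)[0]))
    print(n,s.tolist(),'L',round(f(L),1),'R',round(f(R),1))
```

```text
side3 [227, 255, 12, 31, 297] L 0.7 R 2.2
side6 [218, 199, 11, 14, 105] L 15.8 R 17.8
side7 [240, 205, 8, 13, 90] L 0.7 R 8.0
side8 [240, 204, 9, 14, 96] L -2.5 R 4.4
side9 [237, 205, 10, 13, 86] L -2.5 R -2.7
side10 [236, 202, 10, 14, 93] L -4.4 R -3.2
side11 [238, 203, 9, 14, 93] L -5.8 R -1.0
side12 [240, 203, 9, 14, 95] L -5.2 R 2.3
```

Request:
send_rows(xyz=[[-0.0048,0,-0.0012],[-0.0048,0,-0.0012],[-0.0048,0,-0.0012],[-0.0007,0,0.0029],[0,0,0],[0,0,0]], rotation=[[0,0,0],[0,0,0],[0,0,0],[0,0,0],[0,0,0],[0,0,0]], jaw=[0,0,0,0,0,0])

```text
time_s: 40.65
tool_pos: [0.504, 0.087, 0.2468]
tool_rot: [180.0, -14.2, 2.9]
force: [-0.5, -0.6, -1.6]
grip_width: 0.0111
grasp_force: 60.0
```

Request:
send_rows(xyz=[[-0.0005,0,0.002],[0,0,0],[0,0,0]], rotation=[[0,0,0],[0,0,0],[0,0,0]], jaw=[0,0,0])

```text
time_s: 40.95
tool_pos: [0.5039, 0.087, 0.2444]
tool_rot: [180.0, -14.2, 2.9]
force: [-0.3, -0.0, -2.3]
grip_width: 0.0117
grasp_force: 60.0
```

Run:
```python
from h import *
rows([])
where(12.5);where(10);where(15)
c=cam('side','side13.png')
L,R,s=fin(c,BO,BY);f=lambda A:np.degrees(np.arctan(np.polyfit(A[1:-1,2],A[1:-1,0],1)[0]));print(f(L),f(R))
# bead bores
h=hsv(c);H,S,V=[h[...,k].astype(int) for k in range(3)]
m=(V<62);m[:190]=0;m[225:]=0;m[:,255:288].any()
for b,s,ce in blobs(m,4):
    if 250<ce[0]<290:print(s,ce.round(1))
```

```text
t 41.0 [0.5039 0.087  0.2444] [179.96 -14.19   2.86] F [-0.3 -0.  -2.3]
tip [77.7 -0.1] z 6.3 tilt -1.7
tip [81.1 -0.1] z 10.3 tilt -4.2
tip [74.2 -0.1] z 2.4 tilt 0.8
-2.88002031422842 2.3352606732725674
[262 201   6   7  31] [264.5 204. ]
[269 204  11  10  58] [273.9 208.2]
```

Request:
send_rows(xyz=[[-0.0003,0,0.0012],[0,0,0],[0,0,0]], rotation=[[0,0,0],[0,0,0],[0,0,0]], jaw=[0,0,0])

```text
time_s: 41.3
tool_pos: [0.5041, 0.087, 0.2436]
tool_rot: [180.0, -14.2, 2.9]
force: [-0.1, -0.5, -0.4]
grip_width: 0.0116
grasp_force: 60.0
```

Request:
send_rows(xyz=[[-0.0003,0,0.0012],[0,0,0],[0,0,0]], rotation=[[0,0,0],[0,0,0],[0,0,0]], jaw=[0,0,0])

```text
time_s: 41.6
tool_pos: [0.5046, 0.0871, 0.2434]
tool_rot: [180.0, -14.3, 2.9]
force: [-2.1, -0.9, 6.0]
grip_width: 0.0114
grasp_force: 60.0
```

Request:
send_rows(xyz=[[-0.0003,0,0.0012],[0,0,0],[0,0,0]], rotation=[[0,0,0],[0,0,0],[0,0,0]], jaw=[0,0,0])

```text
time_s: 41.9
tool_pos: [0.5049, 0.0871, 0.2433]
tool_rot: [180.0, -14.4, 2.8]
force: [-5.9, -1.0, 12.3]
grip_width: 0.0112
grasp_force: 60.0
```

Request:
send_rows(xyz=[[0.0005,0,-0.002],[0,0,0],[0,0,0],[0,0,0],[0,0,0],[0,0,0],[0,0,0]], rotation=[[0,0,0],[0,0,0],[0,0,0],[0,0,0],[0,0,0],[0,0,0],[0,0,0]], jaw=[0,0,0.38,0.38,0.38,0.38,0.38])

```text
time_s: 42.6
tool_pos: [0.5039, 0.087, 0.2428]
tool_rot: [180.0, -14.2, 2.9]
force: [-0.5, 0.5, 0.3]
grip_width: 0.0323
grasp_force: 0.0
```

Run:
```python
from h import *
c=cam('side','side14.png')
L,R,s=fin(c,BO,BY);f=lambda A:np.degrees(np.arctan(np.polyfit(A[1:-1,2],A[1:-1,0],1)[0]));print(s,f(L),f(R));print(np.c_[L[:,[0,2]],R[:,[0,2]]].round(1))
# tool vertical with grasp above the fin, at local fin centre x
x=(L[2:-2,0].mean()+R[2:-2,0].mean())/2/1e3;print('fin x',x)
def g(x,z):
    w=BO+Ro.from_euler('z',BY,degrees=True).apply([x,0,0])[:2];return np.array([*w,z+env.grip_depth]),TD(BY,0)
rows([g(x,.12),g(x,.062)])
```

```text
[237 208   8  10  67] 4.455379289243169 2.2418806528093933
[[ -2.4  52.    2.8  51.2]
 [-12.9  50.4   2.6  47.8]
 [-15.6  47.5   2.5  44.4]
 [-18.4  44.5   2.4  41. ]
 [-18.5  41.1   2.2  37.5]
 [-18.7  37.7   2.1  34.1]
 [-16.3  33.8   2.   30.6]
 [-16.5  30.4   1.8  27.2]
 [-16.7  26.9   1.7  23.7]
 [-16.8  23.4   1.5  20.2]]
fin x -0.00758913307210121
t 42.6 [0.5038 0.087  0.2428] [179.96 -14.19   2.87] F [ 0.7 -1.3  0.1]
xyz [ 0.0543 -0.     -0.0282] rot [ 7.000e-04 -2.477e-01 -1.000e-04]
xyz [ 0.    -0.     0.058] rot [0. 0. 0.]
```

Request:
send_rows(xyz=[[0.0136,0,-0.0071],[0.0136,0,-0.0071],[0.0136,0,-0.0071],[0.0136,0,-0.0071],[0,0,0],[0,0,0]], rotation=[[0,-0.062,0],[0,-0.062,0],[0,-0.062,0],[0,-0.062,0],[0,0,0],[0,0,0]], jaw=[0.38,0.38,0.38,0.38,0.38,0.38])

```text
time_s: 43.25
tool_pos: [0.5529, 0.0895, 0.2787]
tool_rot: [180.0, -0.0, 2.9]
force: [-0.6, -0.4, -0.3]
grip_width: 0.0329
grasp_force: 0.0
```

Run:
```python
from h import *
def g(x,z):
    w=BO+Ro.from_euler('z',BY,degrees=True).apply([x,0,0])[:2];return np.array([*w,z+env.grip_depth]),TD(BY,0)
rows([g(-.008,.062)])
c=cam('side','side15.png')
L,R,s=fin(c,BO,BY);f=lambda A:np.degrees(np.arctan(np.polyfit(A[1:-1,2],A[1:-1,0],1)[0]));print(s,f(L),f(R));print(np.c_[L[:,[0,2]],R[:,[0,2]]].round(1)[::3])
```

```text
t 43.2 [0.5529 0.0895 0.2787] [ 1.7997e+02 -1.0000e-02  2.8500e+00] F [-0.6 -0.4 -0.3]
xyz [-0.0038 -0.      0.0532] rot [ 0.0005 -0.0002 -0.0003]
[236 195  10  23 153] 0.797406585381958 -8.911705080301132
[[-15.6  97.  -13.1  96.6]
 [-16.1  87.4 -13.6  87. ]
 [-16.6  77.7   3.7  74.4]
 [-17.1  67.9   3.3  64.5]
 [-17.7  58.    2.9  54.5]
 [-18.2  47.9   5.1  43.9]
 [-18.7  37.7   2.1  34.1]
 [-16.7  26.9   1.7  23.7]]
```

Request:
send_rows(xyz=[[-0.0038,0,0.02],[0,0,0.02],[0,0,0.0132],[0,0,0],[0,0,0],[0,0,0],[0,0,0],[0,0,0],[0,0,0]], rotation=[[0,0,0],[0,0,0],[0,0,0],[0,0,0],[0,0,0],[0,0,0],[0,0,0],[0,0,0],[0,0,0]], jaw=[0.38,0.38,0.38,0.38,0,0,0,0,0], newtons=60)

```text
time_s: 44.2
tool_pos: [0.5497, 0.0893, 0.2269]
tool_rot: [180.0, -0.1, 2.8]
force: [-0.8, 0.2, 3.5]
grip_width: 0.0118
grasp_force: 60.0
```

Request:
send_rows(xyz=[[0,0,0.001],[0,0,0],[0,0,0]], rotation=[[0,0,0],[0,0,0],[0,0,0]], jaw=[0,0,0])

```text
time_s: 44.5
tool_pos: [0.5501, 0.0894, 0.2269]
tool_rot: [180.0, -0.1, 2.8]
force: [-1.0, -0.4, 7.9]
grip_width: 0.0115
grasp_force: 60.0
```

Request:
send_rows(xyz=[[-0.005,0,0],[-0.005,0,0],[0.005,0,0],[0.01,0,0],[0.005,0,0],[0.003,0,0],[0.003,0,0],[0,0,0]], rotation=[[0,0,0],[0,0,0],[0,0,0],[0,0,0],[0,0,0],[0,0,0],[0,0,0],[0,0,0]], jaw=[0,0,0,0,0,0,0,0])

```text
time_s: 45.3
tool_pos: [0.5598, 0.0907, 0.2273]
tool_rot: [179.8, 1.1, 2.9]
force: [-33.4, -3.2, 36.4]
grip_width: 0.012
grasp_force: 60.0
```

```bash
cat >> h.py <<'E'
def st(name=None):
    rows([]);c=cam('side',name);L,R,s=fin(c,BO,BY);A=L[2:-2];B=R[2:-2]
    print('fin',s.tolist(),'L x',A[:,0].mean().round(1),'R x',B[:,0].mean().round(1),'slopeL',np.degrees(np.arctan(np.polyfit(A[:,2],A[:,0],1)[0])).round(1))
    h=hsv(c);V=h[...,2].astype(int);H=h[...,0].astype(int);S=h[...,1].astype(int)
    # bore pixels: brownish, brighter than bead body, locally surrounded by dark
    dark=(V<75)&(S<150);dark=cv2.morphologyEx(dark.astype(np.uint8),cv2.MORPH_CLOSE,np.ones((3,3),np.uint8))>0
    for b,s,ce in blobs(dark,12):
        if 235<ce[0]<295 and 185<ce[1]<225:print('dark',s.tolist(),ce.round(1))
    bore=(H<14)&(S>70)&(V>60)&(V<150);bore[:,:250]=0
    for b,s,ce in blobs(bore,2):
        if 245<ce[0]<295 and 185<ce[1]<228:print('bore',s[4],ce.round(1),[ (loc(ray(c,*ce,z)[:2],BO,BY)*1000).round(0).tolist() for z in(.022,.026)])
E
python3 -c "
from h import *
st('side16.png')"
```

```text
t 45.3 [0.5598 0.0907 0.2273] [179.81   1.09   2.93] F [-33.4  -3.2  36.4]
fin [240, 212, 7, 6, 38] L x -11.2 R x 7.1 slopeL 2.7
bore 5 [266.2 202.4] [[69.0, 40.0], [68.0, 35.0]]
bore 5 [272.8 203.6] [[86.0, 31.0], [85.0, 26.0]]
bore 3 [278.  207.7] [[96.0, 11.0], [95.0, 7.0]]
```

Request:
send_rows(xyz=[[-0.0025,0,-0.002],[0,0,0],[0,0,0]], rotation=[[0,0,0],[0,0,0],[0,0,0]], jaw=[0,0,0])

```text
time_s: 45.65
tool_pos: [0.5584, 0.0903, 0.2272]
tool_rot: [179.9, 0.8, 2.9]
force: [-20.2, -1.6, 19.4]
grip_width: 0.012
grasp_force: 60.0
```

Run:
```python
from h import *
st('side17.png')
# pivot with grip local z .0589
o=env.get_obs();p=np.array(o['tool_pos']);g=loc(p[:2],BO,BY)*1000;print('grip bin x',g)
t=(g[0]+88.5)/1e3
w=[]
for a in range(2,17,2):
    w.append(sc(t,.0055+.08*np.sin(np.radians(a)),-a,gz=.0589))
rows([sc(t,.0055,0,gz=.0589)]+w)
```

```text
t 45.6 [0.5584 0.0903 0.2272] [179.86   0.81   2.92] F [-20.2  -1.6  19.4]
fin [240, 212, 7, 6, 39] L x -11.2 R x 7.1 slopeL 2.7
bore 4 [266.  202.2] [[68.0, 40.0], [67.0, 36.0]]
bore 7 [272.7 204. ] [[85.0, 29.0], [84.0, 25.0]]
grip bin x [1.3789424 0.4921106]
t 45.7 [0.5585 0.0903 0.2273] [179.86   0.81   2.91] F [-20.3  -1.2  18.7]
xyz [-0.      0.0005 -0.0006] rot [0.0024 0.0142 0.0008]
xyz [-0.0077  0.      0.0004] rot [0.     0.0349 0.    ]
xyz [-0.0076 -0.      0.0004] rot [0.     0.0349 0.    ]
xyz [-0.0075  0.      0.0004] rot [0.     0.0349 0.    ]
xyz [-0.0074 -0.      0.0005] rot [0.     0.0349 0.    ]
xyz [-0.0073  0.      0.0005] rot [-0.      0.0349  0.    ]
xyz [-0.0072 -0.      0.0005] rot [-0.      0.0349  0.    ]
xyz [-0.0071 -0.      0.0006] rot [0.     0.0349 0.    ]
xyz [-0.0071  0.      0.0006] rot [-0.      0.0349  0.    ]
```

Request:
send_rows(xyz=[[-0.002,0,-0.0015],[-0.0077,0,0],[-0.0076,0,0.0002],[-0.0075,0,0.0003],[-0.0074,0,0.0004],[-0.0073,0,0.0005],[0,0,0],[0,0,0]], rotation=[[0,0,0],[0,0.035,0],[0,0.035,0],[0,0.035,0],[0,0.035,0],[0,0.035,0],[0,0,0],[0,0,0]], jaw=[0,0,0,0,0,0,0,0])

```text
time_s: 46.5
tool_pos: [0.5208, 0.0873, 0.2223]
tool_rot: [179.9, -9.5, 2.9]
force: [-6.2, -1.8, -2.8]
grip_width: 0.0121
grasp_force: 60.0
```

Run:
```python
from h import *
st('side18.png')
```

```text
t 46.5 [0.5208 0.0873 0.2223] [179.87  -9.48   2.87] F [-6.2 -1.8 -2.8]
fin [239, 213, 7, 5, 32] L x -13.9 R x 4.4 slopeL -13.1
dark [263, 199, 18, 15, 144] [271.8 205.6]
bore 4 [266.  199.5] [[71.0, 52.0], [70.0, 47.0]]
bore 5 [272.8 200.4] [[88.0, 45.0], [87.0, 40.0]]
bore 3 [277.3 203.7] [[98.0, 28.0], [97.0, 24.0]]
bore 4 [279.5 208. ] [[99.0, 9.0], [98.0, 5.0]]
bore 6 [271.  211.5] [[74.0, -0.0], [73.0, -5.0]]h.py:108: RankWarning: Polyfit may be poorly conditioned
  print('fin',s.tolist(),'L x',A[:,0].mean().round(1),'R x',B[:,0].mean().round(1),'slopeL',np.degrees(np.arctan(np.polyfit(A[:,2],A[:,0],1)[0])).round(1))
```

Run:
```python
from h import *
o=env.get_obs();p=np.array(o['tool_pos']);th=o['tool_rot'][1]
q,_=sc(0,0,th,gz=.0589);D=p-q;t=loc(BO+D[:2],BO,BY);print('tip',t*1000,D[2]*1000,'back z',D[2]*1000-80*np.sin(np.radians(-th)))
rows([sc(t[0],.0065+.08*np.sin(np.radians(a)),-a,gz=.0589) for a in(12,15,18,21,24)])
```

```text
tip [87.56239496 -0.51679113] 17.471488612816 back z 4.316497299397955
t 46.5 [0.5209 0.0874 0.2223] [179.87  -9.46   2.86] F [-6.2 -1.  -2.5]
xyz [-0.0088 -0.0005 -0.0015] rot [ 0.0022  0.0443 -0.    ]
xyz [-0.0107 -0.      0.001 ] rot [-0.      0.0524  0.    ]
xyz [-0.0105  0.      0.0011] rot [-0.      0.0524  0.    ]
xyz [-0.0103 -0.      0.0012] rot [ 0.      0.0524 -0.    ]
xyz [-0.0101  0.      0.0013] rot [-0.      0.0524  0.    ]
```

Request:
send_rows(xyz=[[0.002,0.002,-0.0005],[0.002,-0.004,0.0003],[0.002,0.004,0.0003],[0.001,-0.004,0.0002],[0.001,0.004,0.0002],[0,-0.004,0],[0,0.002,0],[0,0,0]], rotation=[[0,0,0],[0,0,0],[0,0,0],[0,0,0],[0,0,0],[0,0,0],[0,0,0],[0,0,0]], jaw=[0,0,0,0,0,0,0,0])

```text
time_s: 47.35
tool_pos: [0.531, 0.0885, 0.2252]
tool_rot: [180.0, -9.9, 2.9]
force: [-5.3, -0.2, -1.9]
grip_width: 0.0116
grasp_force: 60.0
```

```bash
cat >> h.py <<'E'
def tip(gz=.0589):
    o=env.get_obs();p=np.array(o['tool_pos']);th=o['tool_rot'][1]
    q,_=sc(0,0,th,gz=gz);D=p-q;t=loc(BO+D[:2],BO,BY);print('tip',(t*1000).round(1),(D[2]*1000).round(1),'back z',(D[2]*1000-80*np.sin(np.radians(-th))).round(1),'th',round(th,1));return t,D[2],th
E
python3 - <<'E' 2>/dev/null
from h import *
tip();st('side19.png')
E
```

```text
tip [99.4  0.1] 21.3 back z 7.6 th -9.9
t 47.4 [0.531  0.0885 0.2252] [179.96  -9.93   2.89] F [-5.3 -0.2 -1.9]
fin [244, 211, 7, 7, 33] L x -0.7 R x 16.0 slopeL 2.3
dark [266, 199, 15, 16, 152] [272.6 206.3]
bore 5 [269.8 198.6] [[82.0, 54.0], [81.0, 49.0]]
bore 7 [275.  200.7] [[94.0, 42.0], [93.0, 37.0]]
bore 6 [275.8 205.2] [[92.0, 23.0], [91.0, 18.0]]
bore 6 [269.  208.5] [[71.0, 13.0], [70.0, 8.0]]
bore 8 [278.9 208.9] [[97.0, 6.0], [96.0, 2.0]]
bore 2 [273.5 213. ] [[79.0, -8.0], [78.0, -12.0]]
```

```bash
python3 - <<'E' 2>/dev/null
from h import *
rows([sc((t)/1e3,.0085+.08*np.sin(np.radians(a)),-a,gz=.0589) for a,t in((13,98),(16,97),(19,96),(22,95),(25,94),(28,93))])
E
```

```text
t 47.4 [0.531  0.0885 0.2252] [179.96  -9.93   2.89] F [-4.8 -0.  -2.6]
xyz [-0.0123  0.0001 -0.0002] rot [0.0006 0.0535 0.0003]
xyz [-0.0116  0.      0.0008] rot [-0.      0.0524  0.    ]
xyz [-0.0114 -0.      0.0008] rot [-0.      0.0524  0.    ]
xyz [-0.0112 -0.      0.0009] rot [0.     0.0524 0.    ]
xyz [-0.011  0.     0.001] rot [0.     0.0524 0.    ]
xyz [-0.0108 -0.      0.0011] rot [0.     0.0524 0.    ]
```

Request:
send_rows(xyz=[[-0.0061,0,0],[-0.0061,0,0],[-0.0058,0,0.0004],[-0.0058,0,0.0004],[-0.0057,0,0.0004],[-0.0057,0,0.0004],[-0.0056,0,0.0004],[-0.0056,0,0.0005],[-0.0055,0,0.0005],[-0.0055,0,0.0005],[-0.0054,0,0.0005],[-0.0054,0,0.0006],[0,0,0],[0,0,0]], rotation=[[0,0.0265,0],[0,0.0265,0],[0,0.0262,0],[0,0.0262,0],[0,0.0262,0],[0,0.0262,0],[0,0.0262,0],[0,0.0262,0],[0,0.0262,0],[0,0.0262,0],[0,0.0262,0],[0,0.0262,0],[0,0,0],[0,0,0]], jaw=[0,0,0,0,0,0,0,0,0,0,0,0,0,0])

```text
time_s: 48.8
tool_pos: [0.4695, 0.0854, 0.2011]
tool_rot: [180.0, -28.2, 2.9]
force: [-0.0, 0.5, -2.4]
grip_width: 0.0112
grasp_force: 60.0
```

```bash
python3 - <<'E' 2>/dev/null
from h import *
tip();st('side20.png')
E
```

```text
tip [95.4  0. ] 46.9 back z 9.1 th -28.2
t 48.8 [0.4695 0.0854 0.2011] [179.99 -28.2    2.88] F [-0.   0.5 -2.4]
fin [243, 208, 6, 10, 29] L x 3.0 R x 10.9 slopeL 40.9
dark [265, 194, 16, 20, 189] [272.6 202.9]
dark [252, 210, 8, 6, 34] [255.4 213.2]
bore 4 [266.5 194.5] [[76.0, 74.0], [75.0, 69.0]]
bore 5 [271.6 195.2] [[90.0, 68.0], [89.0, 63.0]]
bore 6 [272.  199.5] [[87.0, 49.0], [86.0, 44.0]]
bore 6 [275.3 203.2] [[93.0, 32.0], [92.0, 27.0]]
bore 5 [270.6 209.2] [[75.0, 9.0], [74.0, 5.0]]
bore 6 [254.  211.8] [[29.0, 7.0], [29.0, 3.0]]
```

Request:
send_rows(xyz=[[-0.0018,0,-0.0009],[-0.0018,0,-0.0009],[-0.0018,0,-0.0009],[-0.0018,0,-0.0009],[-0.0018,0,-0.0009],[-0.0018,0,-0.0009],[-0.0018,0,-0.0009],[0,0,0],[0.0123,0,0.0066],[0,0,0],[0,0,0]], rotation=[[0,0,0],[0,0,0],[0,0,0],[0,0,0],[0,0,0],[0,0,0],[0,0,0],[0,0,0],[0,0,0],[0,0,0],[0,0,0]], jaw=[0,0,0,0,0,0,0,0,0,0,0])

```text
time_s: 49.95
tool_pos: [0.4692, 0.0852, 0.1998]
tool_rot: [180.0, -28.1, 2.8]
force: [0.3, 0.0, -2.5]
grip_width: 0.0114
grasp_force: 60.0
```

```bash
python3 - <<'E' 2>/dev/null
from h import *
tip();st('side21.png')
E
```

```text
tip [94.8 -0.1] 45.2 back z 7.6 th -28.1
t 50.0 [0.4692 0.0852 0.1998] [179.98 -28.08   2.85] F [ 0.3  0.  -2.5]
fin [242, 209, 6, 9, 25] L x 2.1 R x 10.0 slopeL 50.6
dark [265, 194, 14, 20, 170] [271.9 203.3]
dark [252, 211, 8, 6, 35] [254.9 213.3]
bore 3 [266.7 194.7] [[77.0, 73.0], [76.0, 68.0]]
bore 5 [271.8 194.8] [[91.0, 69.0], [90.0, 65.0]]
bore 4 [271.5 200. ] [[85.0, 47.0], [84.0, 42.0]]
bore 6 [272.8 204.2] [[85.0, 29.0], [84.0, 24.0]]
bore 7 [270. 210.] [[73.0, 6.0], [72.0, 2.0]]
bore 6 [253.8 212.2] [[29.0, 6.0], [28.0, 2.0]]
```

Request:
send_rows(xyz=[[-0.0018,0,-0.0009],[-0.0018,0,-0.0009],[0.0023,0,-0.0044],[0.0047,0,-0.0088],[0.0047,0,-0.0088],[0.0047,0,-0.0088],[0.0047,0,-0.0088],[0,0,0],[0,0,0]], rotation=[[0,0,0],[0,0,0],[0,0,0],[0,0,0],[0,0,0],[0,0,0],[0,0,0],[0,0,0],[0,0,0]], jaw=[0,0,0,0,0,0,0,0,0])

```text
time_s: 50.9
tool_pos: [0.4645, 0.085, 0.2447]
tool_rot: [179.9, -28.1, 2.9]
force: [0.1, -0.0, -3.1]
grip_width: 0.0116
grasp_force: 60.0
```

```bash
python3 - <<'E' 2>/dev/null
from h import *
t,z,th=tip();st('side22.png')
rows([sc(t[0],z,-a,gz=.0589) for a in(31,34,37,40)])
E
```

```text
tip [90.1 -0.1] 90.2 back z 52.5 th -28.1
t 50.9 [0.4645 0.085  0.2447] [179.95 -28.1    2.87] F [ 0.1 -0.  -3.1]
fin [240, 194, 6, 13, 38] L x -2.7 R x 5.8 slopeL 30.9
dark [263, 180, 14, 23, 197] [270.2 190.3]
dark [249, 198, 9, 7, 40] [252.6 201. ]
bore 6 [270.  186.5] [[93.0, 108.0], [92.0, 103.0]]
bore 7 [271. 191.] [[92.0, 87.0], [91.0, 82.0]]
bore 6 [268.  196.5] [[79.0, 64.0], [78.0, 59.0]]
bore 4 [251.5 199.5] [[31.0, 60.0], [31.0, 55.0]]
t 51.0 [0.4643 0.0849 0.2442] [179.94 -28.04   2.87] F [ 0.1  0.1 -1.5]
xyz [-0.0107 -0.0001  0.0044] rot [0.0009 0.0517 0.0001]
xyz [-0.0115 -0.      0.0049] rot [0.     0.0524 0.    ]
xyz [-0.0115  0.      0.0049] rot [0.     0.0524 0.    ]
xyz [-0.0115 -0.      0.0049] rot [-0.      0.0524  0.    ]
```

Request:
send_rows(xyz=[[-0.0055,0,0.0023],[-0.0057,0,0.0024],[-0.0057,0,0.0024],[-0.0057,0,0.0024],[-0.0057,0,0.0024],[-0.0057,0,0.0024],[0,0,0],[0,0,0]], rotation=[[0,0.0262,0],[0,0.0262,0],[0,0.0262,0],[0,0.0262,0],[0,0.0262,0],[0,0.0262,0],[0,0,0],[0,0,0]], jaw=[0,0,0,0,0,0,0,0])

```text
time_s: 51.75
tool_pos: [0.443, 0.0838, 0.214]
tool_rot: [179.9, -37.0, 2.9]
force: [0.8, -0.6, -2.6]
grip_width: 0.0117
grasp_force: 60.0
```

```bash
sed -i 's/185<ce\[1\]<228/165<ce[1]<228/;s/185<ce\[1\]<225/165<ce[1]<225/' h.py; python3 - <<'E' 2>/dev/null
from h import *
t,z,th=tip();st('side23.png')
rows([sc(t[0],z,-a,gz=.0589) for a in(40,43)])
E
```

```text
tip [90.3 -0.2] 89.6 back z 41.4 th -37.0
t 51.8 [0.443  0.0838 0.214 ] [179.94 -36.98   2.89] F [ 0.8 -0.6 -2.6]
fin [236, 191, 12, 20, 60] L x -4.2 R x 4.0 slopeL -16.7
dark [263, 181, 14, 24, 207] [270.2 191.6]
dark [251, 201, 8, 7, 39] [254.3 203.8]
bore 3 [264.7 182.7] [[82.0, 129.0], [81.0, 124.0]]
bore 4 [269.5 182.5] [[96.0, 127.0], [95.0, 122.0]]
bore 6 [268.8 188.2] [[89.0, 101.0], [88.0, 96.0]]
bore 5 [269.8 192.4] [[87.0, 81.0], [86.0, 76.0]]
bore 6 [267.8 198.2] [[77.0, 57.0], [76.0, 52.0]]
bore 6 [252.5 203. ] [[32.0, 45.0], [31.0, 40.0]]
t 51.8 [0.4433 0.0839 0.2144] [179.96 -37.04   2.86] F [-0.2  0.1 -2.6]
xyz [-0.0121 -0.0001  0.0051] rot [ 0.0007  0.0517 -0.0001]
xyz [-0.0115  0.      0.0049] rot [-0.      0.0524  0.    ]
```

Request:
send_rows(xyz=[[0.003,0,-0.004],[0.006,0,-0.008],[0.009,0,-0.012],[0.009,0,-0.012],[0.006,0,-0.008],[0,0,0],[0,0,0]], rotation=[[0,0,0],[0,0,0],[0,0,0],[0,0,0],[0,0,0],[0,0,0],[0,0,0]], jaw=[0,0,0,0,0,0,0])

```text
time_s: 52.5
tool_pos: [0.4431, 0.0841, 0.2695]
tool_rot: [180.0, -37.1, 2.9]
force: [-0.7, 0.3, -2.6]
grip_width: 0.0115
grasp_force: 60.0
```

```bash
python3 - <<'E' 2>/dev/null
from h import *
tip()
rows([sc(.085,.145,-37,O=TO,yaw=TY,gz=.0589)])
E
```

```text
tip [90.6  0.1] 145.5 back z 97.2 th -37.1
t 52.5 [0.4431 0.0841 0.2695] [179.97 -37.08   2.88] F [-0.7  0.3 -2.6]
xyz [-0.0059 -0.196  -0.0044] rot [ 0.0018 -0.0015 -0.0017]
```

Request:
send_rows(xyz=[[0,-0.008,0],[0,-0.015,0],[-0.0008,-0.02,-0.0006],[-0.0008,-0.02,-0.0006],[-0.0008,-0.02,-0.0006],[-0.0008,-0.02,-0.0006],[-0.0008,-0.02,-0.0006],[-0.0008,-0.02,-0.0006],[-0.001,-0.02,-0.0006],[0,-0.018,0],[0,-0.01,0],[0,-0.005,0],[0,0,0],[0,0,0]], rotation=[[0,0,0],[0,0,0],[0,0,0],[0,0,0],[0,0,0],[0,0,0],[0,0,0],[0,0,0],[0,0,0],[0,0,0],[0,0,0],[0,0,0],[0,0,0],[0,0,0]], jaw=[0,0,0,0,0,0,0,0,0,0,0,0,0,0])

```text
time_s: 53.9
tool_pos: [0.4268, 0.2468, 0.2719]
tool_rot: [179.9, -37.2, 3.1]
force: [-0.2, 0.6, -3.1]
grip_width: 0.0119
grasp_force: 60.0
```

```bash
python3 - <<'E' 2>/dev/null
from h import *
K=dict(O=TO,yaw=TY,gz=.0589)
rows([sc(.085,z,a,**K) for a,z in((-37,.115),(-37,.085),(-30,.085),(-20,.085),(-10,.085),(0,.085),(10,.08),(20,.065),(28,.052),(35,.048))])
c=cam('top','top24.png');d=cam('side','side24.png')
h=hsv(c);V=h[...,2].astype(int);S=h[...,1].astype(int)
# pixel classes in bin and tote pocket from top
for n,im in(('top',c),):
    for b,s,ce in blobs((V<75)&(S<190),6):
        w=ray(im,*ce,.013);
        l=loc(w[:2],BO,BY)*1000
        if abs(l[0])<95 and abs(l[1])<44:print('bin dark',s.tolist(),l.round(0))
E
```

```text
t 53.9 [0.4268 0.2468 0.2719] [179.86 -37.21   3.12] F [-0.2  0.6 -3.1]
xyz [-0.0189 -0.0327  0.0264] rot [ 0.0012 -0.0037  0.0017]
xyz [-0.0181 -0.      0.024 ] rot [0. 0. 0.]
xyz [ 0.0278 -0.     -0.0091] rot [-0.     -0.1222 -0.    ]
xyz [ 0.04   0.    -0.012] rot [ 0.     -0.1745 -0.    ]
xyz [ 0.04  -0.    -0.012] rot [ 0.     -0.1745 -0.    ]
xyz [ 0.04   0.    -0.012] rot [ 0.     -0.1745 -0.    ]
xyz [ 0.04  -0.    -0.007] rot [ 0.     -0.1745 -0.    ]
xyz [0.0426 0.     0.0028] rot [ 0.     -0.1745 -0.    ]
xyz [ 0.0363 -0.      0.0021] rot [ 0.     -0.1396 -0.    ]
xyz [ 0.0296  0.     -0.0056] rot [ 0.     -0.1222 -0.    ]
```

Request:
send_rows(xyz=[[0,-0.006,0],[0,-0.012,0],[0,-0.01,0],[0,-0.0047,0],[-0.006,0,0.008],[-0.009,0,0.012],[-0.009,0,0.012],[-0.009,0,0.012],[-0.004,0,0.0065],[0,0,0],[0,0,0]], rotation=[[0,0,0],[0,0,0],[0,0,0],[0,0,0],[0,0,0],[0,0,0],[0,0,0],[0,0,0],[0,0,0],[0,0,0],[0,0,0]], jaw=[0,0,0,0,0,0,0,0,0,0,0])

```text
time_s: 55.1
tool_pos: [0.4024, 0.2445, 0.2459]
tool_rot: [-178.6, -36.8, 3.4]
force: [0.3, -0.1, -2.4]
grip_width: 0.0116
grasp_force: 60.0
```

```bash
python3 - <<'E' 2>/dev/null
from h import *
K=dict(O=TO,yaw=TY,gz=.0589)
rows([sc(.085,z,a,**K) for a,z in((-30,.085),(-20,.085),(-10,.085),(0,.085),(10,.08),(20,.065),(28,.052),(35,.048))][:1])
E
```

```text
t 55.1 [0.4024 0.2445 0.2459] [-178.59  -36.78    3.41] F [ 0.3 -0.1 -2.4]
xyz [ 0.0264 -0.0324  0.0362] rot [-0.0285 -0.1182  0.0074]
```

```bash
python3 - <<'E' 2>/dev/null
from h import *
print(np.round(env.get_obs()['qpos'],1))
K=dict(O=TO,yaw=TY,gz=.0589)
rows([sc(.085,.125,-25,**K)])
E
```

```text
[  40.9   -7.   -79.1  130.2   33.9   23.5 -154.2]
t 55.1 [0.4024 0.2445 0.2459] [-178.59  -36.78    3.41] F [ 0.3 -0.1 -2.4]
xyz [ 0.0707 -0.0333 -0.0003] rot [-0.0282 -0.2054  0.0086]
```

Request:
send_rows(xyz=[[0.008,0,0],[0.009,0,0],[0.009,0,0],[0.009,0,0],[0.009,0,0],[0.009,0,0],[0.009,0,0],[0.008,0,0],[0,0,0]], rotation=[[-0.0035,-0.026,0.001],[-0.0035,-0.026,0.001],[-0.0035,-0.026,0.001],[-0.0035,-0.026,0.001],[-0.0035,-0.026,0.001],[-0.0035,-0.026,0.001],[-0.0035,-0.026,0.001],[-0.0035,-0.026,0.001],[0,0,0]], jaw=[0,0,0,0,0,0,0,0,0])

```text
time_s: 56.0
tool_pos: [0.4634, 0.2481, 0.2833]
tool_rot: [-179.8, -24.9, 2.9]
force: [0.5, 0.5, -1.6]
grip_width: 0.0117
grasp_force: 60.0
```

```bash
python3 - <<'E' 2>/dev/null
from h import *
print(np.round(env.get_obs()['qpos'],1))
K=dict(O=TO,yaw=TY,gz=.0589)
rows([sc(.085,.125,-25,**K)])
E
```

```text
[  36.2   11.8  -75.9  117.3   37.2   44.2 -148. ]
t 56.0 [0.4634 0.2481 0.2833] [-179.82  -24.87    2.89] F [ 0.5  0.5 -1.6]
xyz [-0.0025 -0.0333 -0.0075] rot [-0.0023  0.0023 -0.0017]
```

Request:
send_rows(xyz=[[0,-0.007,-0.001],[0,-0.01,-0.002],[0,-0.01,-0.002],[0,-0.006,-0.001],[0,0,0],[0,0,0]], rotation=[[-0.0023,0.002,0],[0,0,0],[0,0,0],[0,0,0],[0,0,0],[0,0,0]], jaw=[0,0,0,0,0,0])

```text
time_s: 56.6
tool_pos: [0.4571, 0.2808, 0.2876]
tool_rot: [179.8, -25.0, 3.1]
force: [0.0, -0.7, -2.2]
grip_width: 0.0118
grasp_force: 60.0
```

```bash
python3 - <<'E' 2>/dev/null
from h import *
print(np.round(env.get_obs()['qpos'],1))
K=dict(O=TO,yaw=TY,gz=.0589)
rows([sc(.085,z,a,**K) for a,z in((-25,.085),(-18,.085),(-10,.085),(0,.085),(8,.085),(16,.075),(24,.058),(32,.05),(38,.05))])
d=cam('side','side25.png')
h=hsv(d);H,S,V=[h[...,k].astype(int) for k in range(3)]
bore=(H<14)&(S>70)&(V>60)&(V<150)
for b,s,ce in blobs(bore,2):
    if 180<ce[0]<300 and 110<ce[1]<200:print('bore',s[4],ce.round(1))
E
```

```text
[  27.1   12.4  -71.   115.4   38.8   46.5 -152.2]
t 56.6 [0.4571 0.2808 0.2876] [179.82 -24.96   3.09] F [ 0.  -0.7 -2.2]
xyz [-0.017  -0.0004  0.0345] rot [0.0025 0.0007 0.0014]
xyz [ 0.0278 -0.     -0.0091] rot [ 0.     -0.1222 -0.    ]
xyz [ 0.0318  0.     -0.0102] rot [-0.     -0.1396 -0.    ]
xyz [ 0.04   0.    -0.012] rot [ 0.     -0.1745 -0.    ]
xyz [ 0.0318 -0.     -0.0102] rot [ 0.     -0.1396 -0.    ]
xyz [ 0.0332  0.     -0.0002] rot [ 0.     -0.1396 -0.    ]
xyz [ 0.0365 -0.      0.0062] rot [ 0.     -0.1396 -0.    ]
xyz [ 0.0351  0.     -0.0028] rot [ 0.     -0.1396 -0.    ]
xyz [ 0.0237  0.     -0.008 ] rot [ 0.     -0.1047 -0.    ]
bore 3 [236.3 144.3]
bore 2 [237.  147.5]
bore 4 [242.5 146.5]
bore 4 [228.2 149.8]
bore 3 [231. 150.]
```

Request:
send_rows(xyz=[[-0.004,0,0.008],[-0.005,0,0.01],[-0.005,0,0.01],[-0.003,0,0.0065],[0.0139,0,-0.0046],[0.0139,0,-0.0046],[0.0159,0,-0.0051],[0.0159,0,-0.0051],[0.02,0,-0.006],[0.02,0,-0.006],[0,0,0],[0,0,0]], rotation=[[0,0,0],[0,0,0],[0,0,0],[0,0,0],[0,-0.0611,0],[0,-0.0611,0],[0,-0.0698,0],[0,-0.0698,0],[0,-0.0873,0],[0,-0.0873,0],[0,0,0],[0,0,0]], jaw=[0,0,0,0,0,0,0,0,0,0,0,0])

```text
time_s: 57.85
tool_pos: [0.5442, 0.2848, 0.3034]
tool_rot: [179.9, 0.1, 2.9]
force: [-0.8, 0.8, -1.8]
grip_width: 0.0117
grasp_force: 60.0
```

```bash
python3 - <<'E' 2>/dev/null
from h import *
print(np.round(env.get_obs()['qpos'],1))
K=dict(O=TO,yaw=TY,gz=.0589)
rows([sc(.085,z,a,**K) for a,z in((8,.085),(16,.075),(24,.058),(32,.05),(40,.05))])
d=cam('side','side26.png')
h=hsv(d);H,S,V=[h[...,k].astype(int) for k in range(3)]
bore=(H<14)&(S>70)&(V>60)&(V<150)
for b,s,ce in blobs(bore,2):
    if 180<ce[0]<300 and 110<ce[1]<200:print('bore',s[4],ce.round(1))
E
```

```text
[  12.2   27.5  -54.3   94.1   23.5   70.7 -134.1]
t 57.9 [0.5442 0.2848 0.3034] [1.7988e+02 5.0000e-02 2.9200e+00] F [-0.8  0.8 -1.8]
xyz [ 0.0295 -0.0009 -0.0142] rot [ 0.0019 -0.1387 -0.0015]
xyz [ 0.0332  0.     -0.0002] rot [ 0.     -0.1396 -0.    ]
xyz [ 0.0365 -0.      0.0062] rot [ 0.     -0.1396 -0.    ]
xyz [ 0.0351  0.     -0.0028] rot [ 0.     -0.1396 -0.    ]
xyz [ 0.0318 -0.     -0.0102] rot [-0.     -0.1396 -0.    ]
bore 4 [245.5 147.5]
bore 3 [230.  150.7]
bore 4 [246.5 151.5]
```

Now tip it mouth-down over the pocket.

Request:
send_rows(xyz=[[0.0148,0,-0.0071],[0.0148,0,-0.0071],[0.0166,0,-0.0001],[0.0166,0,-0.0001],[0.0182,0,0.0031],[0.0182,0,0.0031],[0.0176,0,-0.0014],[0.0176,0,-0.0014],[0.0159,0,-0.0051],[0.0159,0,-0.0051],[0,0,0],[0,0,0],[0,0,0],[0,0,0],[0,0,0]], rotation=[[0,-0.0698,0],[0,-0.0698,0],[0,-0.0698,0],[0,-0.0698,0],[0,-0.0698,0],[0,-0.0698,0],[0,-0.0698,0],[0,-0.0698,0],[0,-0.0698,0],[0,-0.0698,0],[0,0,0],[0,0,0],[0,0,0],[0,0,0],[0,0,0]], jaw=[0,0,0,0,0,0,0,0,0,0,0,0,0,0,0])

```text
time_s: 59.4
tool_pos: [0.7038, 0.2936, 0.2737]
tool_rot: [179.8, 39.9, 2.9]
force: [0.1, 0.7, -0.6]
grip_width: 0.0118
grasp_force: 60.0
```

```bash
python3 - <<'E' 2>/dev/null
from h import *
print(np.round(env.get_obs()['qpos'],1))
K=dict(O=TO,yaw=TY,gz=.0589)
rows([sc(.085,.11,30,**K),sc(.085,.13,0,**K)])
d=cam('side','side27.png')
h=hsv(d);H,S,V=[h[...,k].astype(int) for k in range(3)]
bore=(H<14)&(S>70)&(V>60)&(V<150)
for b,s,ce in blobs(bore,2):
    if 180<ce[0]<300 and 110<ce[1]<200:print('bore',s[4],ce.round(1))
for b,s,ce in blobs((V<60)&(S<150),8):
    if 240<ce[0]<290 and 140<ce[1]<190:print('dark',s.tolist(),ce.round(1),(loc(ray(d,*ce,.014)[:2],TO,TY)*1000).round(0))
E
```

```text
[  -3.3   60.3  -46.2   47.9   16.2  116.7 -127.3]
t 59.4 [0.7038 0.2936 0.2737] [179.82  39.94   2.9 ] F [ 0.1  0.7 -0.6]
xyz [-0.077  -0.0002 -0.031 ] rot [ 0.0021  0.1735 -0.0012]
xyz [-0.1093  0.      0.0567] rot [0.     0.5236 0.    ]
bore 88 [245.1 137.2]
dark [265, 161, 5, 5, 23] [267. 163.] [113.  43.]
dark [271, 166, 6, 4, 18] [273.3 167.8] [127.  13.]
```

Request:
send_rows(xyz=[[-0.0128,0,-0.0154],[-0.0192,0,-0.0231],[-0.0192,0,-0.0231],[0,0,0],[-0.012,0,0.006],[-0.012,0,0.006],[-0.012,0,0.006],[-0.012,0,0.006],[-0.012,0,0.006],[-0.012,0,0.006],[-0.012,0,0.006],[0,0,0],[0,0,0]], rotation=[[0,0,0],[0,0,0],[0,0,0],[0,0,0],[0,0.1,0],[0,0.1,0],[0,0.1,0],[0,0.1,0],[0,0.1,0],[0,0.1,0],[0,0.1,0],[0,0,0],[0,0,0]], jaw=[0,0,0,0,0,0,0,0,0,0,0,0,0])

```text
time_s: 60.75
tool_pos: [0.5981, 0.2884, 0.3197]
tool_rot: [179.8, -0.4, 3.1]
force: [1.2, -0.5, -0.2]
grip_width: 0.0115
grasp_force: 60.0
```

```bash
python3 - <<'E' 2>/dev/null
from h import *
print(np.round(env.get_obs()['qpos'],1))
# back above rest: rest at (.5565,-.1258); scoop target origin on rest
plan((.5128,.0,.18,3))
E
```

```text
[ -15.5   23.7  -16.4   86.7    7.3   70.4 -119.9]
t 60.8 tcp [0.5981 0.2884 0.3197] [179.8   -0.37   3.14] F [ 1.2 -0.5 -0.2] w 0.0115 59.99792388640344
(0.5128, 0.0, 0.18, 3) turn [ 0.003 -0.006  0.002] shift [-0.1003  0.2836 -0.0238]
```

Request:
send_rows(xyz=[[-0.0089,0.0346,0],[-0.0089,0.0346,0],[-0.0089,0.0346,0],[-0.0089,0.0346,0],[-0.0089,0.0346,0],[-0.0089,0.0346,0],[-0.0089,0.0346,0],[-0.0089,0.0346,0],[-0.0089,0.0346,0],[-0.0089,0.0346,0],[-0.0089,0.0346,0],[-0.0089,0.0346,0],[0,0,0],[0,0,0]], rotation=[[0,0,0],[0,0,0],[0,0,0],[0,0,0],[0,0,0],[0,0,0],[0,0,0],[0,0,0],[0,0,0],[0,0,0],[0,0,0],[0,0,0],[0,0,0],[0,0,0]], jaw=[0,0,0,0,0,0,0,0,0,0,0,0,0,0])

```text
time_s: 62.15
tool_pos: [0.5148, -0.1339, 0.3204]
tool_rot: [179.8, -0.5, 2.9]
force: [0.2, 0.8, -1.2]
grip_width: 0.0117
grasp_force: 60.0
```

```bash
python3 - <<'E' 2>/dev/null
from h import *
rows([])
c=cam('top','top28.png');d=cam('side','side28.png')
print('tote/bin beads top:')
for w,n in beads(c,.014,(.42,.72,.0,.38)):
    if n<200:print(n,w.round(3),'tote',(loc(w,TO,TY)*1000).round(0),'bin',(loc(w,BO,BY)*1000).round(0))
mods(c,.031,(.38,.62,.2,.36));mods(c,.03,(.4,.7,-.5,-.2))
a=cv2.resize(c['image'][175:295,170:310],None,fx=3.4,fy=3.4,interpolation=cv2.INTER_CUBIC)
b=cv2.resize(d['image'][140:330,175:300],None,fx=2.5,fy=2.5,interpolation=cv2.INTER_CUBIC)
o=np.zeros((480,800,3),np.uint8);o[:a.shape[0],:a.shape[1]]=a;o[:475,480:480+b.shape[1]]=b[:475,:320];cv2.imwrite('pics/v28.png',o)
E
```

```text
t 62.1 [ 0.5148 -0.1339  0.3204] [179.85  -0.47   2.88] F [ 0.2  0.8 -1.2]
tote/bin beads top:
6 [0.717 0.083] tote [ 160. -211.] bin [159. -14.]
35 [0.668 0.299] tote [123.   7.] bin [121. 203.]
33 [0.671 0.274] tote [125. -18.] bin [123. 179.]
35 [0.656 0.256] tote [109. -35.] bin [107. 161.]
25 [0.651 0.333] tote [109.  42.] bin [106. 238.]
32 [0.64  0.278] tote [ 94. -13.] bin [ 92. 184.]
28 [0.629 0.158] tote [  77. -132.] bin [75. 65.]
4 [0.58  0.324] tote [37. 36.] bin [ 35. 233.]
6 [0.546 0.219] tote [ -3. -67.] bin [ -5. 130.]
5 [0.523 0.218] tote [-26. -66.] bin [-28. 130.]
4 [0.504 0.218] tote [-45. -65.] bin [-47. 131.]
5 [0.472 0.265] tote [-74. -17.] bin [-76. 179.]
6 [0.462 0.214] tote [-87. -67.] bin [-89. 129.]
13 [0.434 0.264] tote [-113.  -16.] bin [-115.  180.]
5 [0.44  0.214] tote [-109.  -66.] bin [-111.  130.]
6 [0.421 0.213] tote [-128.  -66.] bin [-130.  130.]
nolabel [181 221  41  65 316] [188.29113924 245.27848101] [0.5144 0.3279 0.031 ]
module [0.5415 0.2847] yaw -88.7 label n 78 size [21.5 33. ]
module [0.4859 0.2812] yaw 9.0 label n 74 size [21.6 33.2]
module [0.4306 0.2784] yaw -2.1 label n 81 size [21.8 32.2]
```

View pics/v28.png

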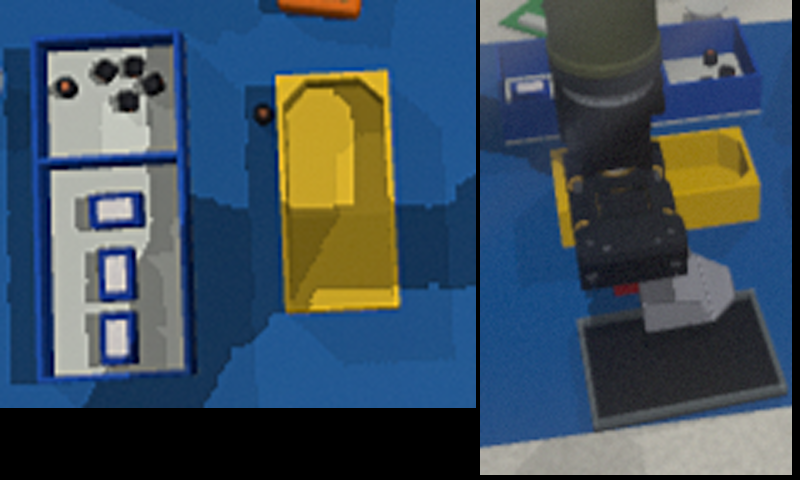

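All three modules are placed, the bin is empty, and five beads are in the pocket. One bead stands spilled on the mat at montage pixel (263,113). Next: park the scoop, fetch that bead by hand, then finish with the scoop's return.

Request:
send_rows(xyz=[[0.0033,-0.0048,0],[0,0,0.03],[0,0,0.025],[0,0,0.02],[0,0,0.008],[0,0,0],[0,0,0]], rotation=[[0,0,-0.02],[0,0,0],[0,0,0],[0,0,0],[0,0,0],[0,0,0],[0,0,0]], jaw=[0,0,0,0,0,0,0])

```text
time_s: 62.95
tool_pos: [0.5184, -0.1275, 0.2382]
tool_rot: [179.8, -0.6, 4.2]
force: [-0.4, -0.5, -0.9]
grip_width: 0.0112
grasp_force: 60.0
```

```bash
python3 - <<'E' 2>/dev/null
from h import *
RO,RY=np.array([.5565,-.1258]),4.2
print('rest-frame tcp',loc(env.get_obs()['tool_pos'][:2],RO,RY)*1000)
plan((.518,-.1286,.0629,4))
d=cam('side','side29.png');h=hsv(d);H,S,V=[h[...,k].astype(int) for k in range(3)]
L,R,s=fin(d,RO,RY,roi=(200,300,230,330));print(s);print(np.c_[L[:,[0,2]],R[:,[0,2]]].round(1))
g=(S<45)&(V>95);g[:240]=0;g[310:]=0;g[:,:215]=0;g[:,300:]=0
for b,s,ce in blobs(g,60):
    ys,xs=np.nonzero(b);print('grey',s.tolist(),'right tip px',xs.max(),ys[xs==xs.max()].mean(),'bottom',xs[ys==ys.max()].mean(),ys.max())
E
```

```text
rest-frame tcp [-38.11060446   1.13960652]
t 63.0 tcp [ 0.5184 -0.1275  0.2382] [179.79  -0.6    4.23] F [-0.4 -0.5 -0.9] w 0.0112 59.99817665666342
(0.518, -0.1286, 0.0629, 4) turn [ 0.004 -0.01   0.004] shift [-0.0005  0.0011  0.0118]
```

Request:
send_rows(xyz=[[0,0.001,0.004],[0,0,0.003],[0,0,0],[0,0,0]], rotation=[[0.003,-0.01,0],[0,0,0],[0,0,0],[0,0,0]], jaw=[0,0,0,0])

```text
time_s: 63.4
tool_pos: [0.5177, -0.129, 0.2303]
tool_rot: [180.0, 0.1, 4.1]
force: [-0.5, -0.3, -0.6]
grip_width: 0.0118
grasp_force: 60.0
```

Request:
send_rows(xyz=[[0,0,0.002],[0,0,0],[0,0,0]], rotation=[[0,0,0],[0,0,0],[0,0,0]], jaw=[0,0,0])

```text
time_s: 63.7
tool_pos: [0.5177, -0.129, 0.2283]
tool_rot: [180.0, 0.1, 4.2]
force: [-0.6, -0.4, -1.6]
grip_width: 0.0117
grasp_force: 60.0
```

Request:
send_rows(xyz=[[0,0,0.002],[0,0,0],[0,0,0]], rotation=[[0,0,0],[0,0,0],[0,0,0]], jaw=[0,0,0])

```text
time_s: 64.0
tool_pos: [0.518, -0.1291, 0.2267]
tool_rot: [180.0, 0.0, 4.2]
force: [-0.1, 0.3, 2.8]
grip_width: 0.0118
grasp_force: 60.0
```

Request:
send_rows(xyz=[[0,0,0],[0,0,0],[0,0,0],[0,0,0],[0,0,0],[0,0,-0.02],[0,0,-0.04],[0,0,-0.04],[0,0,-0.02],[0,0,0]], rotation=[[0,0,0],[0,0,0],[0,0,0],[0,0,0],[0,0,0],[0,0,0],[0,0,0],[0,0,0],[0,0,0],[0,0,0]], jaw=[0.4,0.4,0.4,0.4,0.4,0.4,0.4,0.4,0.4,0.4], newtons=15)

```text
time_s: 65.0
tool_pos: [0.519, -0.1291, 0.3502]
tool_rot: [179.9, -0.3, 4.2]
force: [0.2, 0.4, -0.3]
grip_width: 0.0347
grasp_force: 0.0
```

Request:
send_rows(xyz=[[0,0,0],[0,0,0],[0,0,0],[0,0,0],[0,0,0],[0,0,0],[0,0,0],[0,0,0],[0,0,0],[0,0,0],[0,0,0],[0,0,0],[0,0,0]], rotation=[[0,0,-0.1294],[0,0,-0.1294],[0,0,-0.1294],[0,0,-0.1294],[0,0,-0.1294],[0,0,-0.1294],[0,0,-0.1294],[0,0,-0.1294],[0,0,-0.1294],[0,0,-0.1294],[0,0,-0.1294],[0,0,-0.1294],[0,0,0]], jaw=[0.4,0.4,0.4,0.4,0.4,0.4,0.4,0.4,0.4,0.4,0.4,0.4,0.4])

```text
time_s: 66.3
tool_pos: [0.5175, -0.1289, 0.345]
tool_rot: [-179.8, -0.0, 93.1]
force: [-0.6, -0.1, 0.6]
grip_width: 0.0345
grasp_force: 0.0
```

Run:
```python
from h import *
c=cam('top','top30.png');d=cam('side','side30.png')
for w,n in beads(c,.012,(.5,.72,.14,.2)):print('top',n,w.round(4))
p=None
h=hsv(d);V=h[...,2].astype(int);S=h[...,1].astype(int)
print('side expects',proj(d,[.629,.158,.012]).round(1),'top',proj(c,[.629,.158,.012]).round(1))
h=hsv(d);H=h[...,0].astype(int)
L,R,s=fin(d,np.array([.5565,-.1258]),4.2,roi=(200,300,240,310));print('fin',s.tolist(),'L',L[2:-2,0].mean().round(1),'R',R[2:-2,0].mean().round(1),'slope',np.degrees(np.arctan(np.polyfit(L[2:-2,2],L[2:-2,0],1)[0])).round(1),'z',L[:,2].max().round(1),L[:,2].min().round(1))
plan((.629,.158,.12,93),(.629,.158,.021,93))
```

```text
top 28 [0.6293 0.1578]
side expects [266.7 199.3] top [246.7 208.3]
fin [230, 255, 12, 31, 300] L -48.9 R -27.4 slope 0.4 z 114.9 19.6
t 66.4 tcp [ 0.5176 -0.1289  0.3454] [-179.87   -0.     92.95] F [ 0.6 -0.4 -0.3] w 0.035 0.0
(0.629, 0.158, 0.12, 93) turn [-0.002 -0.    -0.001] shift [0.2807 0.1262 0.0619]
(0.629, 0.158, 0.021, 93) turn [0. 0. 0.] shift [ 0.    -0.     0.099]
```

Request:
send_rows(xyz=[[0.0312,0.014,0],[0.0312,0.014,0],[0.0312,0.014,0],[0.0312,0.014,0],[0.0312,0.014,0],[0.0312,0.014,0],[0.0312,0.014,0],[0.0312,0.014,0],[0.0312,0.014,0],[0,0,0.03],[0,0,0.03],[0,0,0],[0,0,0]], rotation=[[0,0,0],[0,0,0],[0,0,0],[0,0,0],[0,0,0],[0,0,0],[0,0,0],[0,0,0],[0,0,0],[0,0,0],[0,0,0],[0,0,0],[0,0,0]], jaw=[0.4,0.4,0.4,0.4,0.4,0.4,0.4,0.4,0.4,0.4,0.4,0.4,0.4])

```text
time_s: 67.7
tool_pos: [0.6283, 0.1581, 0.2857]
tool_rot: [-179.9, 0.0, 93.0]
force: [0.2, -0.3, -0.1]
grip_width: 0.0346
grasp_force: 0.0
```

Run:
```python
from h import *
plan((.629,.1585,.021,93))
```

```text
t 67.7 tcp [0.6283 0.1581 0.2857] [-1.7986e+02  4.0000e-02  9.3030e+01] F [ 0.2 -0.3 -0.1] w 0.0346 0.0
(0.629, 0.1585, 0.021, 93) turn [-0.002  0.001  0.001] shift [0.0004 0.0008 0.1012]
```

Request:
send_rows(xyz=[[0,0.0007,0.04],[0,0,0.035],[0,0,0.018],[0,0,0.0075],[0,0,0],[0,0,0],[0,0,0],[0,0,0],[0,0,0],[0,0,0],[0,0,-0.02],[0,0,-0.04],[0,0,-0.04],[0,0,0]], rotation=[[0,0,0],[0,0,0],[0,0,0],[0,0,0],[0,0,0],[0,0,0],[0,0,0],[0,0,0],[0,0,0],[0,0,0],[0,0,0],[0,0,0],[0,0,0],[0,0,0]], jaw=[0.4,0.4,0.4,0.4,0.4,0.05,0.05,0.05,0.05,0.05,0.05,0.05,0.05,0.05])

```text
time_s: 69.1
tool_pos: [0.631, 0.1593, 0.2923]
tool_rot: [179.4, -0.1, 93.1]
force: [-0.2, 0.5, 0.2]
grip_width: 0.0171
grasp_force: 15.0
```

Run:
```python
from h import *
p=TO+Ro.from_euler('z',TY,degrees=True).apply([.068,.02,0])[:2]
plan((*p,.12,93),(*p,.035,93))
```

```text
t 69.1 tcp [0.631  0.1593 0.2923] [ 1.7943e+02 -1.0000e-01  9.3120e+01] F [-0.2  0.5  0.2] w 0.0171 14.999842951074243
(np.float64(0.6121600892384521), np.float64(0.30923143571961165), 0.12, 93) turn [ 0.01  -0.002  0.002] shift [ 0.1507 -0.011   0.0088]
(np.float64(0.6121600892384521), np.float64(0.30923143571961165), 0.035, 93) turn [0. 0. 0.] shift [ 0.    -0.     0.085]
```

Request:
send_rows(xyz=[[0.015,0,0],[0.03,0,0],[0.03,0,0],[0.03,0.001,0],[0.025,0,0],[0.0157,0,0],[0,0,0],[0,0,0.025],[0,0,0.025],[0,0,0.02],[0,0,0.011],[0,0,0],[0,0,0],[0,0,0],[0,0,0],[0,0,0],[0,0,-0.02],[0,0,-0.04],[0,0,-0.04],[0,0,-0.02]], rotation=[[0,0,0],[0,0,0],[0,0,0],[0,0,0],[0,0,0],[0,0,0],[0,0,0],[0,0,0],[0,0,0],[0,0,0],[0,0,0],[0,0,0],[0,0,0],[0,0,0],[0,0,0],[0,0,0],[0,0,0],[0,0,0],[0,0,0],[0,0,0]], jaw=[0.05,0.05,0.05,0.05,0.05,0.05,0.05,0.05,0.05,0.05,0.05,0.05,0.05,0.32,0.32,0.32,0.32,0.32,0.32,0.32])

```text
time_s: 71.1
tool_pos: [0.6227, 0.3046, 0.3295]
tool_rot: [179.7, -0.1, 93.1]
force: [0.2, 0.9, 0.5]
grip_width: 0.0276
grasp_force: 0.0
```

Run:
```python
from h import *
plan((.5178,-.1291,.17,93),(.5178,-.1291,.17,4.2),(.5178,-.1291,.086,4.2))
```

```text
t 71.1 tcp [0.6227 0.3046 0.3295] [ 1.7972e+02 -1.2000e-01  9.3130e+01] F [0.2 0.9 0.5] w 0.0276 0.0
(0.5178, -0.1291, 0.17, 93) turn [ 0.005 -0.002  0.002] shift [-0.4276 -0.1275 -0.004 ]
(0.5178, -0.1291, 0.17, 4.2) turn [ 0.   -0.    1.55] shift [ 0. -0. -0.]
(0.5178, -0.1291, 0.086, 4.2) turn [0. 0. 0.] shift [ 0.    -0.     0.084]
```

Request:
send_rows(xyz=[[-0.0305,-0.0091,0],[-0.0305,-0.0091,0],[-0.0305,-0.0091,0],[-0.0305,-0.0091,0],[-0.0305,-0.0091,0],[-0.0305,-0.0091,0],[-0.0305,-0.0091,0],[-0.0305,-0.0091,0],[-0.0305,-0.0091,0],[-0.0305,-0.0091,0],[-0.0305,-0.0091,0],[-0.0305,-0.0091,0],[-0.0305,-0.0091,0],[-0.0305,-0.0091,0],[0,0,0]], rotation=[[0,0,0],[0,0,0],[0,0,0],[0,0,0],[0,0,0],[0,0,0],[0,0,0],[0,0,0],[0,0,0],[0,0,0],[0,0,0],[0,0,0],[0,0,0],[0,0,0],[0,0,0]], jaw=[0.5,0.5,0.5,0.5,0.5,0.5,0.5,0.5,0.5,0.5,0.5,0.5,0.5,0.5,0.5])

```text
time_s: 72.6
tool_pos: [0.5168, -0.1347, 0.3253]
tool_rot: [-179.9, 0.2, 92.7]
force: [-0.2, -0.1, 0.1]
grip_width: 0.0435
grasp_force: 0.0
```

Request:
send_rows(xyz=[[0,0,0],[0,0,0],[0,0,0],[0,0,0],[0,0,0],[0,0,0],[0,0,0],[0,0,0],[0,0,0],[0,0,0],[0,0,0],[0,0,0],[0,0,0]], rotation=[[0,0,0.1294],[0,0,0.1294],[0,0,0.1294],[0,0,0.1294],[0,0,0.1294],[0,0,0.1294],[0,0,0.1294],[0,0,0.1294],[0,0,0.1294],[0,0,0.1294],[0,0,0.1294],[0,0,0.1294],[0,0,0]], jaw=[0.5,0.5,0.5,0.5,0.5,0.5,0.5,0.5,0.5,0.5,0.5,0.5,0.5])

```text
time_s: 73.9
tool_pos: [0.5184, -0.1286, 0.3252]
tool_rot: [180.0, 0.0, 4.2]
force: [0.4, -0.2, -0.4]
grip_width: 0.0436
grasp_force: 0.0
```

Run:
```python
from h import *
c=cam('top','top31.png')
for w,n in beads(c,.014,(.42,.72,.02,.36)):
    l=loc(w,TO,TY)*1000
    if 15<n<200:print(n,w.round(3),'tote',l.round(0))
mods(c,.031,(.38,.62,.2,.36));mods(c,.03,(.4,.7,-.5,-.2))
plan((.5178,-.1291,.084,4.2))
```

```text
34 [0.668 0.299] tote [123.   6.]
33 [0.671 0.274] tote [125. -18.]
35 [0.656 0.256] tote [109. -35.]
25 [0.651 0.333] tote [109.  42.]
32 [0.64  0.278] tote [ 94. -13.]
22 [0.621 0.304] tote [77. 14.]
nolabel [181 221  41  65 316] [188.29113924 245.27848101] [0.5144 0.3279 0.031 ]
module [0.5413 0.2847] yaw -88.1 label n 79 size [21.8 32.8]
module [0.4851 0.2805] yaw 12.6 label n 77 size [21.8 34.8]
module [0.4305 0.2787] yaw -6.4 label n 81 size [20.9 34.1]
t 74.0 tcp [ 0.5184 -0.1287  0.3251] [1.7998e+02 2.0000e-02 4.3700e+00] F [-0.4 -0.7  0.9] w 0.0436 0.0
(0.5178, -0.1291, 0.084, 4.2) turn [0.    0.    0.003] shift [-0.0006  0.0004  0.0776]
```

All six beads are in the pocket and the modules are in place. Final step: lift the scoop and return it.

Request:
send_rows(xyz=[[0,0,0.03],[0,0,0.03],[0,0,0.0176],[0,0,0],[0,0,0],[0,0,0],[0,0,0],[0,0,0],[0,0,0],[0,0,-0.02],[0,0,-0.03],[0,0,0],[0,0,0.025],[0,0,0.018],[0,0,0.005],[0,0,0],[0,0,0]], rotation=[[0,0,0],[0,0,0],[0,0,0],[0,0,0],[0,0,0],[0,0,0],[0,0,0],[0,0,0],[0,0,0],[0,0,0],[0,0,0],[0,0,0],[0,0,0],[0,0,0],[0,0,0],[0,0,0],[0,0,0]], jaw=[0.5,0.5,0.5,0.5,0,0,0,0,0,0,0,0,0,0,0,0,0], newtons=50)

```text
time_s: 75.65
tool_pos: [0.5181, -0.1294, 0.249]
tool_rot: [180.0, 0.1, 4.2]
force: [-0.6, -0.2, -0.9]
grip_width: 0.0117
grasp_force: 50.0
```

Request:
send_rows(xyz=[[0,0,0.0018],[0,0,0],[0,0,0]], rotation=[[0,0,0],[0,0,0],[0,0,0]], jaw=[0,0,0])

```text
time_s: 75.95
tool_pos: [0.5183, -0.1295, 0.2478]
tool_rot: [180.0, 0.0, 4.2]
force: [-0.6, 0.3, 3.0]
grip_width: 0.0117
grasp_force: 50.0
```

Request:
send_rows(xyz=[[0,0,0],[0,0,0],[0,0,0],[0,0,0],[0,0,-0.02],[0,0,-0.04],[0,0,-0.04],[0,0,-0.03],[-0.04,0.03,-0.02],[-0.04,0.04,0],[0,0.04,0],[0,0.04,0],[0,0.04,0],[0,0,0],[0,0,0]], rotation=[[0,0,0],[0,0,0],[0,0,0],[0,0,0],[0,0,0],[0,0,0],[0,0,0],[0,0,0],[0,0,0],[0,0,0],[0,0,0],[0,0,0],[0,0,0],[0,0,0],[0,0,0]], jaw=[0.5,0.5,0.5,0.5,0.5,0.5,0.5,0.5,0.5,0.5,0.5,0.5,0.5,0.5,0.5])

```text
time_s: 77.45
tool_pos: [0.4589, -0.3181, 0.3956]
tool_rot: [-180.0, 0.1, 4.0]
force: [0.6, 1.0, -0.5]
grip_width: 0.0433
grasp_force: 0.0
```

Run:
```python
from h import *
rows([]);d=cam('side','side32.png');c=cam('top','top32.png')
RO,RY=np.array([.5565,-.1258]),4.2
L,R,s=fin(d,RO,RY,roi=(200,300,240,310));print('fin',s.tolist(),'L',L[2:-2,0].mean().round(1),'R',R[2:-2,0].mean().round(1),'slope',np.degrees(np.arctan(np.polyfit(L[2:-2,2],L[2:-2,0],1)[0])).round(1))
h=hsv(c);V=h[...,2].astype(int);S=h[...,1].astype(int)
pan=(S<40)&(V>70);pan[:208]=0;pan[252:]=0;pan[:,:326]=0;pan[:,360:]=0
for m,s,ce in blobs(pan,60):print('pan',s.tolist(),ce.round(1),(loc(ray(c,*ce,.02)[:2],RO,RY)*1000).round(0))
print('beads',[(loc(w,TO,TY)*1000).round(0).tolist() for w,n in beads(c,.014,(.42,.72,.02,.36)) if 15<n<200])
mods(c,.031,(.38,.62,.2,.36))
# bystanders: image change outside work regions
a=cv2.imread('pics/top0.png');D=cv2.absdiff(a,c['image']).max(2)
for n,(x0,x1,y0,y1) in dict(om=(245,290,125,183),gm=(310,350,130,187),reel=(140,175,185,212),jar=(212,236,150,175),board=(105,165,230,290),scr=(385,412,140,208)).items():print(n,(D[y0:y1,x0:x1]>60).sum(),end=' ')
```

```text
t 77.5 [ 0.4589 -0.3181  0.3956] [-1.7998e+02  1.0000e-01  4.0400e+00] F [ 0.6  1.  -0.5]
fin [230, 255, 12, 31, 307] L -49.1 R -27.5 slope 0.5
pan [328, 217, 29, 26, 553] [340.9 229.6] [ 7. -1.]
beads [[123.0, 7.0], [125.0, -18.0], [109.0, -35.0], [109.0, 42.0], [94.0, -13.0], [77.0, 14.0]]
nolabel [181 221  41  65 316] [188.29113924 245.27848101] [0.5144 0.3279 0.031 ]
module [0.5412 0.2846] yaw -89.1 label n 80 size [22.1 32.7]
module [0.486  0.2819] yaw 7.7 label n 74 size [21.3 32.4]
module [0.4307 0.2785] yaw -3.0 label n 80 size [21.4 32.5]
om 0 gm 0 reel 0 jar 0 board 0 scr 0
```

```bash
python3 -c "
from cell import env
print(env.sign_off())"
```

```text
the job is handed in; nothing more can be done
None
```

I handed the job in at about 78 s: all three modules are in the tote's larger compartment, label up; all six beads are in the small pocket (five by scoop; one spilled beside the bin and was picked up by hand, with the scoop parked on its rest meanwhile); the scoop stands flat in its rest; and the other things on the bench show no change in the top camera.

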